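Reload the filter rack of a key-cutter's dust extractor

TASK

Put the two clean filter discs back into the dust extractor's rack: first slide the thick disc all the way into the taller, lower slot, then the thin disc all the way into the narrow upper slot, each lying flat with its black grip pointing straight out of the mouth. Once both are in and released, push the clamp lever on top of the extractor box right over, away from the rack's mouth. Leave the other things on the bench where they are.

Things in the scene. Friction and masses are not known exactly. Their poses are not given: they have to be found in the camera images.
- thick_disc_centre (a point): Centre (5 mm above the underside) of the thick filter disc: 76 mm across, 10 mm thick, lying flat; aluminium rim, pale face with dark wires. Own axes, z up. A 14 mm wide, 6 mm thick tongue joins it to an upright black grip block, 28 mm long (x), 14 mm wide (y), 34 mm high from the underside's level, its middle 78 mm from the disc's centre to -x. 50 to 100 g.
- thick_disc_grip (a point): Point on the thick disc's grip block: middle of its length and width, 22 mm above the disc's underside (12 mm below the block's top). x points from the block to the disc's centre, y across the block's 14 mm width.
- thin_disc_centre (a point): Centre (2 mm above the underside) of the thin filter disc: 76 mm across, 4 mm thick, lying flat; aluminium rim, pale face with dark wires. Own axes, z up. A 14 mm wide, 4 mm thick tongue joins it to an upright black grip block, 28 mm long (x), 14 mm wide (y), 34 mm high from the underside's level, its middle 78 mm from the disc's centre to -x. 50 to 100 g.
- thin_disc_grip (a point): Point on the thin disc's grip block: middle of its length and width, 22 mm above the disc's underside (12 mm below the block's top). x points from the block to the disc's centre, y across the block's 14 mm width.
- rack: Fixed aluminium filter rack, 96 mm wide, 92 deep, 78 high. Origin on the bench under the middle of its open mouth; x points into the rack (the way discs slide in), y to its left, z up. Side walls (inner faces at y = +-42 mm) carry ledges reaching in to y = +-18 mm; discs slide with their rims on these; the middle is open above and in front. Sloping lips at the mouth (x -3 to 6 mm) lead in.
- low_slot (a point): On the floor of the lower slot (z = 20 mm, slot 14 mm high), 40 mm inside the mouth, axes as the rack: the middle of the thick disc's underside lies here when it is home against the two stop posts. Its grip block is then 38 mm outside the mouth and reaches up to z = 54 mm.
- high_slot (a point): On the floor of the upper slot (z = 64 mm, slot 8 mm high), 40 mm inside the mouth, axes as the rack: the middle of the thin disc's underside lies here when it is home against the stop posts, its grip block 38 mm outside the mouth.
- clamp (a joint): Clamp lever on the grey extractor box that stands beside the rack (rack y 52 to 122, x 0 to 135 mm, 66 mm high). Hinge along rack y, at rack x 68, y 87, z 88 mm. 0 = leaning 0.5 rad to rack -x; 1.0 rad = right over, leaning 0.5 rad to rack +x. Starts at 0 to 0.15 and stays where left; about 1 N at its tip moves it.
- clamp_tip (a point): Centre of the 26 mm black ball on the end of the clamp lever (a 10 mm steel rod), 75 mm from the hinge; moves with it.
- bottle: Bystander: clear bottle, 64 mm across, 200 mm tall; origin under its centre.
- padlock: Bystander: brass padlock lying flat, 44 x 42 x 22 mm; origin under its body.
- screwdriver: Bystander: screwdriver, 170 mm; origin near its middle.
- brush: Bystander: wood-handled brush, 170 mm; origin near its middle.
Not all that is in view belongs to the job. Several things have the shape of the rack; the one meant has the colours described above.

How it is judged:
By the outcome, as a careful person would: the job done as asked, in the order asked, and still so for the second after the job is handed in, with the robot touching nothing.
It also fails if it takes over 72 s, if anything falls off the work surface, if the arm or the gripper's body presses on something with over 40 N, if the wrist force passes 120 N, or if a joint passes its speed limit or range.

ROBOT

A 7-joint arm with a two-finger parallel gripper is mounted at the origin on the work surface. World frame = base frame: x ahead of the robot, y to its left, z up, the work surface at z = 0. Lengths are in m, angles in rad, forces in N, time in s.
With the tool pointing down it reaches from about 0.4 to 0.925 m from the base axis. Payload 5.6 kg.
Tool frame: the origin (TCP) lies between the finger pads; the fingertips stand env.tip_extent ahead of it and the grasp point (between the pads) lies 6 mm ahead of it (env.tip_extent is the distance from the TCP to the fingertips, in m); z points along the fingers, y is the direction in which the jaws open and shut (so a half turn about z gives the same grasp; the last joint's range is limited). The gripper opens to 85 mm and grips with 20 to 120 N. Pads are 22 mm wide; open, the fingers measure 114 mm over their backs; the gripper's body (76 mm by 85 mm) begins 54 mm behind the grasp point. The pads swing forward as they close: fully open they stand 13 mm farther back than shut.
Start: joints at [-1.268, 0.468, -0.012, 1.603, 0.006, 1.071, -0.056], TCP at [0.22, 0.612, 0.256] pointing down, gripper open.
Joint ranges: [-2.53, 2.53], [-0.31, 2.02], [-1.57, 1.55], [0.28, 2.44], [-1.29, 4.43], [0.15, 1.84], [-2.92, 2.92]. Speed limits (rad/s): [2.57, 2.57, 3.14, 3.14, 3.14, 3.14, 3.14].

INTERFACE

Orientations are given as a 3x3 rotation matrix whose columns are the frame's x, y, z axes.
In Python, from cell import env, optics gives the robot as it stands.
- The arm moves only by the tool apply_moves, never from a script. Its argument "deltas" is a list of rows, each a list of 7 numbers: the turn, a rotation vector about the tool's x, y, z in units of pi/2 rad (1.0 is pi/2 rad), then the shift along the tool's x, y, z in units of 0.02 m (1.0 is 0.02 m), then the opening, from -1 (shut) to 1 (fully open). In form: [[rx, ry, rz, tx, ty, tz, grip], ...]. A call has 1 to 12 rows; each row shifts and turns the pose as measured when the row begins, along the tool's axes as they then stand; what a row does not reach is not made up. A row lasts 1/12 s, in which the tool goes at most 41.7 mm and 7.16 degrees, less where a joint would pass 70% of its speed; a pose out of reach is approached as far as the arm can. A call with a number of a shift or a turn outside -1 to 1 is refused whole. A call with a gripper value outside its range is refused whole. The fingers move at their own pace and stop on an object; "force" is the grip in N (left out, the last holds). Time passes only in rows, so rows that do not move let the fingers close. It gives the time, the measured TCP pose, the force and the opening at its end, in the units of the state.
- env.get_obs(): the state, without advancing time (a new reading comes with each control period).
- optics.read_camera(name): name is "scene" or "top" or "wrist"; returns the picture (420x560x3 uint8, red, green, blue); there is no depth.
- optics.get_calibration(name): a dict with "camera_matrix" (3x3 intrinsics, pixels), "R" (3x3) and "t" (3): a world point X has camera coordinates R X + t. Camera axes: x right, y down, z forward; pixel columns grow to the right and rows downward; lengths in m; the calibration is good to about 2 mm. A picture is of the moment at which its call begins: read the wrist's pose just before it. get_calibration takes no time and is no camera call; for the wrist camera it gives the pose at the moment of the call.
- env.finish_job(): hands the job in, once; it reports no verdict.
The state is a dict: "time_s": time; "joint_positions": joint angles; "joint_velocities": joint speeds; "effort": joint torques, N m; "tcp_pos": TCP position; "tcp_rot": TCP orientation; "ft_force": force on the tool from outside, world axes, zero at the start; "wrist_torque": the same for the moment, N m; "grip_width": opening from 0.0 (shut) to 1.0 (fully open).
Only numpy, scipy, OpenCV 4.12 (cv2) and the standard library are available. Lean on these libraries where they do the work, as an engineer would, in place of code of your own. Each camera call takes 0.05 s, during which the arm holds its last target.

## Working session

There is one attempt and no reset: what is moved stays moved. The work goes in short steps, Python scripts to look and compute and a tool call to move; the robot and the scene stay as the last step left them, time stands still between calls to the robot, and variables do not carry over. Pictures are saved under pics/ and viewed, and the job is handed in when it is done.

Besides the shell and the picture viewer there is one more tool, called after "Emit:" in YAML: its name, and indented under it one key for each argument. apply_moves: Moves the arm, as the interface text tells. Shifts and turns lie within -1 to 1; 1 stands for 0.02 m of shift or pi/2 rad of turn. Its arguments: {"type":"object","properties":{"deltas":{"type":"array"},"force":{"type":"number"}},"required":["deltas"]}

```bash
ls; mkdir -p pics
python3 - <<'E'
from cell import env, optics
import cv2
o=env.get_obs(); print({k:o[k] for k in ('time_s','tcp_pos','tcp_rot','grip_width','ft_force')}, env.tip_extent)
for n in ('scene','top','wrist'):
    c=optics.get_calibration(n); print(n,c)
    cv2.imwrite(f'pics/{n}0.png',optics.read_camera(n)[:,:,::-1])
E
```

```text
pics
{'time_s': 0.0, 'tcp_pos': array([0.22021414, 0.61100504, 0.25532243]), 'tcp_rot': array([[-9.40780715e-01,  3.39015386e-01, -4.62069324e-04],
       [ 3.39015667e-01,  9.40779138e-01, -1.72953305e-03],
       [-1.51633136e-04, -1.78376008e-03, -9.99998398e-01]]), 'grip_width': 0.9994280870248206, 'ft_force': array([0.17058192, 0.5539196 , 0.41870185])} 0.025
scene {'camera_matrix': array([[418.80494505,   0.        , 273.84237583],
       [  0.        , 418.80494505, 205.09456237],
       [  0.        ,   0.        ,   1.        ]]), 'R': array([[-0.31534923,  0.94890473, -0.01160459],
       [ 0.6138779 ,  0.19465402, -0.76502531],
       [-0.72367726, -0.24837395, -0.64389565]]), 't': array([ 0.1428099 , -0.21726407,  1.55465811])}
top {'camera_matrix': array([[457.99485741,   0.        , 277.06951717],
       [  0.        , 457.99485741, 207.65026879],
       [  0.        ,   0.        ,   1.        ]]), 'R': array([[-0.00911426, -0.99995601, -0.00221485],
       [-0.99297923,  0.00931185, -0.11792176],
       [ 0.1179372 ,  0.00112453, -0.99302042]]), 't': array([0.04261306, 0.49563292, 1.26032293])}
wrist {'camera_matrix': array([[346.31516139,   0.        , 272.33386889],
       [  0.        , 346.31516139, 211.16043518],
       [  0.        ,   0.        ,   1.        ]]), 'R': array([[ 3.39597832e-01,  9.40570563e-01, -5.73103334e-04],
       [ 9.05839216e-01, -3.26893729e-01,  2.69436087e-01],
       [ 2.53236308e-01, -9.20190503e-02, -9.63018103e-01]]), 't': array([-0.64921816, -0.03392809,  0.37641408])}
```

View pics/scene0.png

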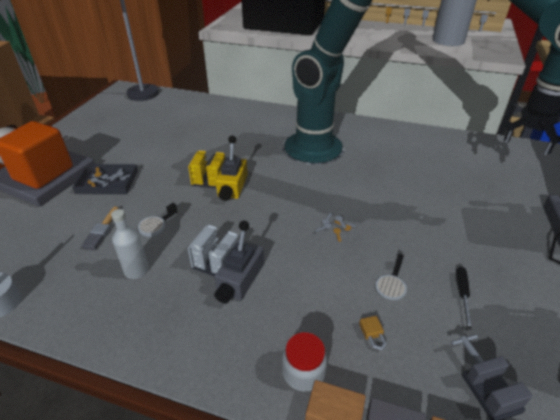

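View pics/top0.png

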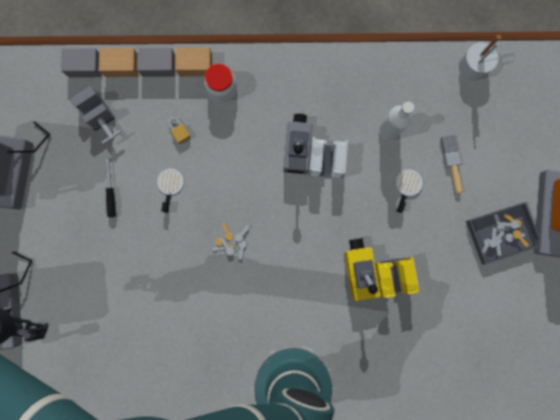

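View pics/wrist0.png

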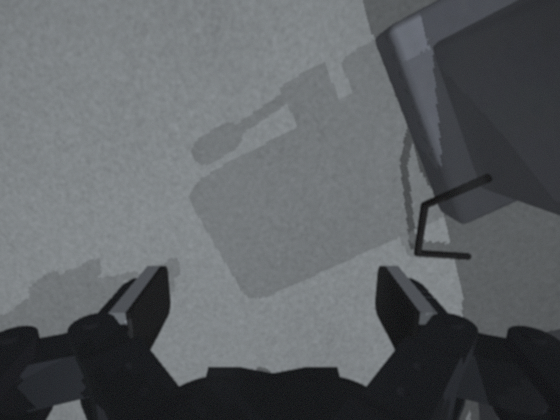

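Run:
```python
import cv2,numpy as np
t=cv2.imread('pics/top0.png'); s=cv2.imread('pics/scene0.png')
def up(im,a,b,c,d,z): return cv2.resize(im[c:d,a:b],(400,300),interpolation=cv2.INTER_CUBIC)
g=np.vstack([np.hstack([up(t,270,370,100,175+10,4),up(t,140,220,160,220,5)]),np.hstack([up(t,380,460,160,220,5),up(s,170,290,210,300,4)])])
cv2.imwrite('pics/crop0.png',g)
g=np.vstack([np.hstack([up(s,120,200,190,250,4),up(s,365,445,245,305,5)]),np.hstack([up(t,340,440,230,305,5),up(t,60,140,80,140,4)])])
cv2.imwrite('pics/crop1.png',g)
```

```text
(no output)
```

View pics/crop0.png

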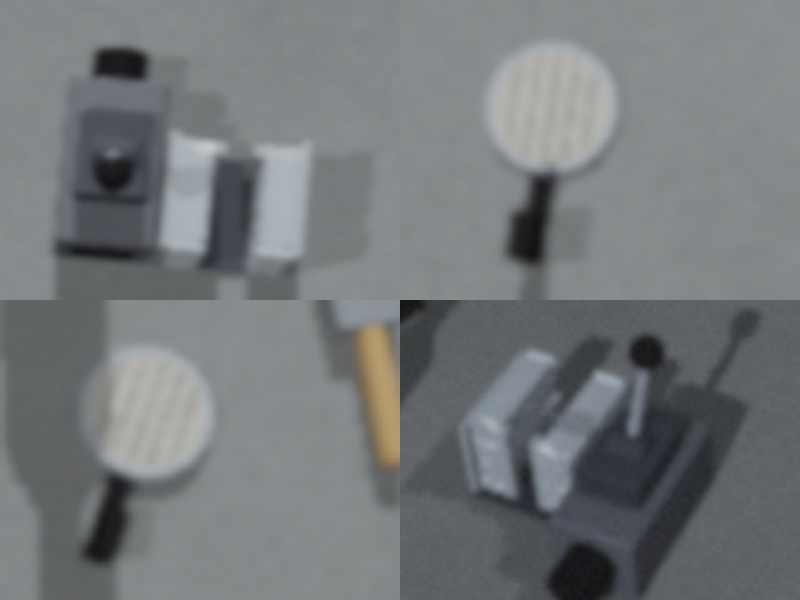

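View pics/crop1.png

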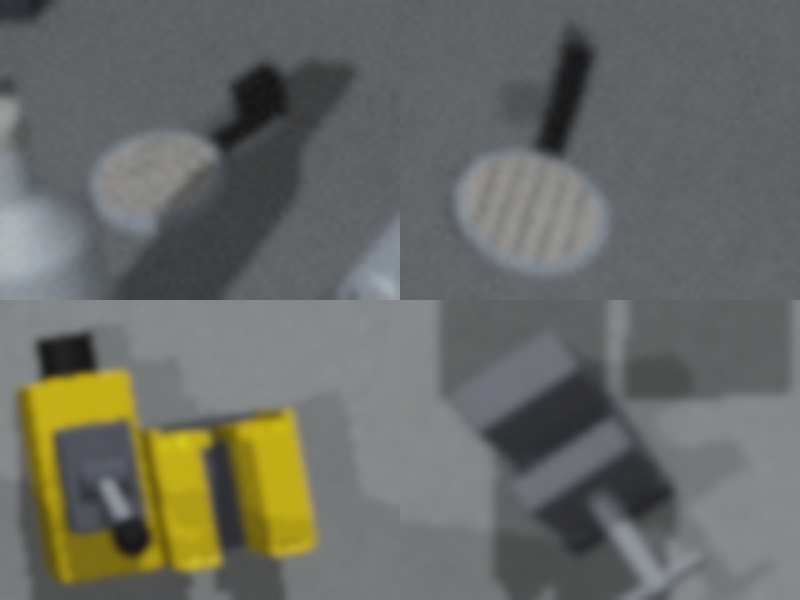

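```bash
cat > h.py <<'E'
import numpy as np, cv2
from cell import env, optics
from scipy.spatial.transform import Rotation as Ro
def cen(c): return -c['R'].T@c['t']
def ray(c,uv,z):
    uv=np.atleast_2d(np.asarray(uv,float)); K=c['camera_matrix']
    d=np.c_[(uv[:,0]-K[0,2])/K[0,0],(uv[:,1]-K[1,2])/K[1,1],np.ones(len(uv))]@c['R']
    C=cen(c); s=(z-C[2])/d[:,2]; return C+d*s[:,None]
def proj(c,X):
    X=np.atleast_2d(X); p=(X@c['R'].T+c['t'])@c['camera_matrix'].T; return p[:,:2]/p[:,2:]
def snap(n,name):
    c=optics.get_calibration(n); im=optics.read_camera(n)[:,:,::-1].copy(); cv2.imwrite(f'pics/{name}.png',im); return c,im
def go(pos,yaw,tilt=None):
    """deltas in tool axes to TCP pos with tool down, tool x at yaw"""
    o=env.get_obs(); R=o['tcp_rot']
    best=None
    cx,sx=np.cos(yaw),np.sin(yaw)
    T=np.array([[cx,sx,0],[sx,-cx,0],[0,0,-1]]).reshape(3,3)
    rv=Ro.from_matrix(R.T@T).as_rotvec()
    d=R.T@(np.asarray(pos)-o['tcp_pos'])
    print('t',round(o['time_s'],2),'tcp',o['tcp_pos'].round(4),'yaw',round(np.degrees(np.arctan2(R[1,0],R[0,0])),2),'j',o['joint_positions'].round(2),'F',o['ft_force'].round(1),'grip',round(o['grip_width'],3))
    print('turn units',(rv/(np.pi/2)).round(4),'shift units now',(d/0.02).round(3),'after turn',(T.T@(np.asarray(pos)-o['tcp_pos'])/0.02).round(3))
E
python3 - <<'E'
from h import *
c=optics.get_calibration('top'); im=cv2.imread('pics/top0.png')
print('wristcam in tool', env.get_obs()['tcp_rot'].T@(cen(optics.get_calibration('wrist'))-env.get_obs()['tcp_pos']))
for nm,(a,b,w,h) in {'L':(140,160,80,60),'R':(385,160,60,60)}.items():
    s=im[b:b+h,a:a+w]; m=cv2.inRange(s,(0,0,0),(45,45,45)); 
    b_,g_,r_=[s[:,:,i].astype(int) for i in range(3)]
    w_=((r_-b_>3)&(r_>130)).astype(np.uint8)*255
    for q,n,z in((w_,'pale',.006),(m,'black',.025)):
        k,l,st,ce=cv2.connectedComponentsWithStats(q); i=1+np.argmax(st[1:,4]); p=ce[i]+[a,b]
        print(nm,n,st[i],p.round(1),ray(c,p,z).round(4))
# rack corners, top face z=.078
for p in [(328,157)]: print(ray(c,p,.078))
b,g,r=[im[100:190,270:370,i].astype(int) for i in range(3)]
m=((r>150)).astype(np.uint8)*255
k,l,st,ce=cv2.connectedComponentsWithStats(m)
for i in range(1,k):
    if st[i,4]>60:
        ys,xs=np.nonzero(l==i); bx=cv2.boxPoints(cv2.minAreaRect(np.c_[xs,ys].astype(np.float32)))+[270,100]
        print(st[i],bx.round(1).tolist(),ray(c,bx,.078).round(4).tolist())
E
```

```text
wristcam in tool [ 0.0683432  -0.00025681 -0.1158434 ]
L pale [ 20  12  21  20 316] [169.8 181.2] [[0.5787 0.3473 0.006 ]]
L black [23 36  7 16 60] [165.9 204.7] [[0.5079 0.3524 0.025 ]]
R pale [ 14  12  21  20 313] [409.  181.9] [[ 0.5699 -0.3433  0.006 ]]
R black [12 36  8 16 61] [401.1 204.4] [[ 0.5024 -0.3126  0.025 ]]
[[ 0.62889524 -0.10306981  0.078     ]]
[ 41  38  15  33 303] [[310.2, 169.7], [313.0, 137.9], [325.3, 139.0], [322.5, 170.7]] [[0.594, -0.0537, 0.078], [0.683, -0.0629, 0.078], [0.6797, -0.0967, 0.078], [0.5907, -0.0872, 0.078]]
[ 64  40  14  33 352] [[334.0, 140.0], [347.0, 140.0], [347.0, 172.0], [334.0, 172.0]] [[0.6765, -0.1207, 0.078], [0.6762, -0.1565, 0.078], [0.5866, -0.1541, 0.078], [0.5869, -0.1185, 0.078]]
```

Run:
```python
from h import *
go([.53,.35,.22],np.radians(176))
```

```text
t 0.15 tcp [0.2202 0.6111 0.2556] yaw 160.18 j [-1.27  0.47 -0.01  1.6   0.01  1.07 -0.06] F [ 0.3 -0.4 -0.5] grip 1.002
turn units [-9.000e-04 -1.000e-04 -1.757e-01] shift units now [-18.997  -7.031   1.789] after turn [-16.361 -11.945   1.778]
```

Emit:
apply_moves:
  deltas:
    - [0,0,-0.06,-1,-0.55,0.1,1]
    - [0,0,-0.06,-1,-0.6,0.1,1]
    - [0,0,-0.06,-1,-0.7,0.1,1]
    - [0,0,0,-1,-0.75,0.1,1]
    - [0,0,0,-1,-0.75,0.1,1]
    - [0,0,0,-1,-0.75,0.1,1]
    - [0,0,0,-1,-0.75,0.1,1]
    - [0,0,0,-1,-0.75,0.1,1]
    - [0,0,0,-1,-0.75,0.1,1]
    - [0,0,0,-1,-0.75,0.1,1]
    - [0,0,0,-1,-0.75,0.1,1]
    - [0,0,0,-1,-0.75,0.1,1]

```text
time_s: 1.15
tcp_pos: [0.4437, 0.4133, 0.2259]
tcp_rot: [[-0.999, 0.033, -0.008], [0.033, 0.999, -0.004], [0.008, -0.004, -1.0]]
ft_force: [0.1, 0.7, -0.8]
grip_width: 0.999
```

Run:
```python
from h import *
go([.53,.35,.22],np.radians(176))
```

```text
t 1.15 tcp [0.4437 0.4133 0.2259] yaw 178.11 j [-0.8   0.43  0.    1.74 -0.    0.98  0.74] F [ 0.1  0.7 -0.8] grip 0.999
turn units [-0.0029 -0.0049  0.0235] shift units now [-4.42  -3.02   0.273] after turn [-4.527 -2.856  0.293]
```

Emit:
apply_moves:
  deltas:
    - [0,0,0.02,-1,-0.7,0.1,1]
    - [0,0,0,-1,-0.7,0.1,1]
    - [0,0,0,-1,-0.7,0.1,1]
    - [0,0,0,-1,-0.6,0.1,1]
    - [0,0,0,-0.5,-0.2,0,1]
    - [0,0,0,0,0,0,1]

```text
time_s: 1.65
tcp_pos: [0.5378, 0.3398, 0.2148]
tcp_rot: [[-0.997, 0.075, -0.009], [0.075, 0.997, -0.009], [0.008, -0.01, -1.0]]
ft_force: [0.0, -0.3, -0.3]
grip_width: 1.001
```

Run:
```python
from h import *
go([.53,.35,.22],np.radians(176))
snap('wrist','w1')
```

```text
t 1.65 tcp [0.5378 0.3398 0.2148] yaw 175.7 j [-0.65  0.49  0.04  1.67 -0.02  0.99  0.9 ] F [ 0.  -0.3 -0.3] grip 1.001
turn units [-0.0062 -0.0051 -0.0033] shift units now [ 0.431  0.475 -0.26 ] after turn [ 0.426  0.479 -0.259]
```

View pics/w1.png

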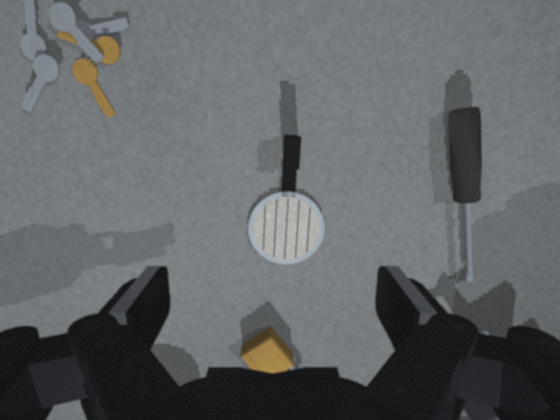

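Run:
```python
from h import *
im=cv2.imread('pics/w1.png'); cv2.imwrite('pics/w1c.png',cv2.resize(im[120:280,230:345],(575,800)[::1] if 0 else (431,600),interpolation=cv2.INTER_CUBIC))
s=cv2.imread('pics/scene0.png')
a=cv2.resize(s[205:245,130:185],(400,291),interpolation=cv2.INTER_LANCZOS4);b=cv2.resize(s[268:308,365:420],(400,291),interpolation=cv2.INTER_LANCZOS4)
cv2.imwrite('pics/s0c.png',np.hstack([a,b]))
```

```text
(no output)
```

View pics/w1c.png

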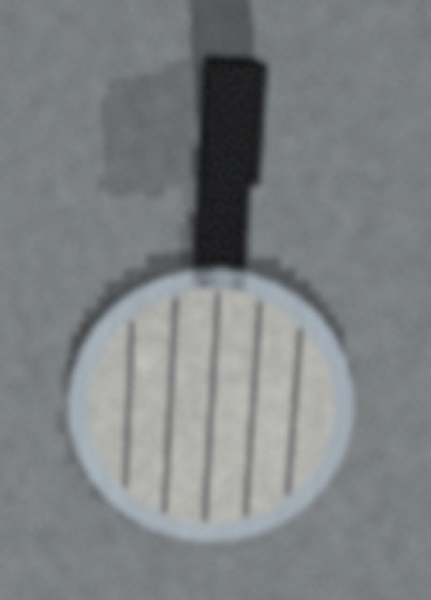

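View pics/s0c.png

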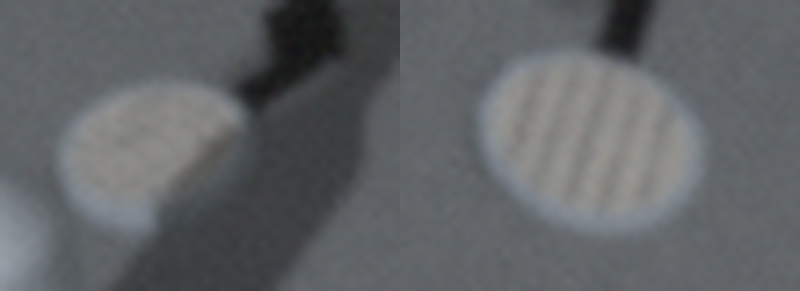

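```bash
cat >> h.py <<'E'
def disc(c,im,uv,ztop,name=None,rad=70):
    """disc near pixel uv: outer bright rim -> circle fit at z; grip top"""
    a,b=int(uv[0]-rad),int(uv[1]-rad); a=max(a,0); b=max(b,0)
    hsv=im[b:b+2*rad+0,a:a+2*rad].astype(int)
    m=((hsv.min(2)>125)).astype(np.uint8)*255
    m=cv2.morphologyEx(m,cv2.MORPH_CLOSE,np.ones((7,7)))
    cs,_=cv2.findContours(m,cv2.RETR_EXTERNAL,cv2.CHAIN_APPROX_NONE); k=max(cs,key=cv2.contourArea)
    h=cv2.convexHull(k)[:,0]+[a,b]; X=ray(c,k[:,0]+[a,b],ztop)[:,:2]
    (cx,cy),r=cv2.minEnclosingCircle((X*1000).astype(np.float32))
    A=np.c_[2*X,np.ones(len(X))]; s=np.linalg.lstsq(A,(X**2).sum(1),rcond=None)[0]; rr=np.sqrt(s[2]+s[0]**2+s[1]**2)
    print('disc fit',s[:2].round(4),'r',rr.round(4),'| encl',cx,cy,r)
    return s[:2]
def grip(c,im,box,thr=48,z=.034):
    a,b,x1,y1=box; m=(im[b:y1,a:x1].max(2)<thr).astype(np.uint8)*255
    k,l,st,ce=cv2.connectedComponentsWithStats(m); i=1+np.argmax(st[1:,4]); ys,xs=np.nonzero(l==i)
    P=np.c_[xs+a,ys+b]; return P
E
python3 - <<'E'
from h import *
# calibration belongs to pose; arm is still there
c=optics.get_calibration('wrist'); im=cv2.imread('pics/w1.png')
print('cam',cen(c))
s=disc(c,im,(286,228),.004)
s2=disc(c,im,(286,228),.010)
P=grip(c,im,(270,120,315,200)); print(P.min(0),P.max(0),len(P))
# top face corners: sample by rows
for v in range(P[:,1].min(),P[:,1].max()+1,4):
    q=P[P[:,1]==v][:,0]; print(v,q.min(),q.max())
E
```

```text
cam [0.46968676 0.3463738  0.33112293]
disc fit [0.5853 0.3451] r 0.0685 | encl 589.0929565429688 346.90179443359375 90.64340209960938
disc fit [0.5832 0.3452] r 0.0673 | encl 586.90283203125 346.89215087890625 88.98086547851562
[282 135] [299 190] 791
135 285 289
139 284 299
143 284 299
147 284 299
151 284 298
155 284 298
159 284 298
163 283 298
167 283 297
171 283 295
175 283 294
179 282 294
183 282 294
187 282 294
```

```bash
sed -i 's/min(2)>125/min(2)>TH/; s/name=None,rad=70/TH=140,rad=50/' h.py
python3 - <<'E'
from h import *
c=optics.get_calibration('wrist'); im=cv2.imread('pics/w1.png')
print(im[230,200],im[228,252],im[228,270])
for th in (135,145,155):
  for z in (.004,.010): s=disc(c,im,(286,228),z,th)
X=ray(c,[(285,135.5),(300,136.5),(298,169.5)],.034); print(X.round(4), np.diff(X,axis=0).round(4))
# wires: direction
w=ray(c,[(230+129*.267,120+325*.267),(230+126*.267,120+485*.267),(230+218*.267,120+295*.267),(230+206*.267,120+520*.267),(230+300*.267,120+330*.267),(230+290*.267,120+490*.267)],.004)
for i in (0,2,4): d=w[i+1]-w[i]; print(np.degrees(np.arctan2(d[1],d[0])))
E
```

```text
[128 126 122] [176 170 163] [172 177 176]
disc fit [0.5771 0.349 ] r 0.0373 | encl 577.0213623046875 349.0494689941406 37.93003845214844
disc fit [0.5752 0.349 ] r 0.0367 | encl 575.0526733398438 349.0003356933594 37.234405517578125
disc fit [0.5772 0.349 ] r 0.0367 | encl 576.9146728515625 348.97833251953125 37.372215270996094
disc fit [0.5752 0.3489] r 0.036 | encl 574.947998046875 348.9305725097656 36.68668746948242
disc fit [0.5772 0.3488] r 0.0359 | encl 576.591796875 348.822509765625 36.85354232788086
disc fit [0.5752 0.3487] r 0.0353 | encl 574.6309204101562 348.7775573730469 36.17761993408203
[[0.4848 0.3533 0.034 ]
 [0.4866 0.3658 0.034 ]
 [0.5142 0.3626 0.034 ]] [[ 0.0018  0.0125  0.    ]
 [ 0.0276 -0.0032  0.    ]]
-5.664942541693009
-6.574085634581399
-6.114895322261452
```

Run:
```python
from h import *
go([.60,-.09,.28],np.radians(176))
```

```text
t 1.7 tcp [0.5368 0.3404 0.2147] yaw 175.74 j [-0.65  0.49  0.04  1.67 -0.02  0.99  0.9 ] F [-0.7 -0.3 -0.4] grip 0.997
turn units [-0.0063 -0.0056 -0.0028] shift units now [ -4.718 -21.259  -3.098] after turn [ -4.652 -21.248  -3.266]
```

Emit:
apply_moves:
  deltas:
    - [-0.006,-0.006,0,-0.2,-1,-0.3,1]
    - [0,0,0,-0.2,-1,-0.3,1]
    - [0,0,0,-0.2,-1,-0.3,1]
    - [0,0,0,-0.2,-1,-0.3,1]
    - [0,0,0,-0.2,-1,-0.3,1]
    - [0,0,0,-0.2,-1,-0.3,1]
    - [0,0,0,-0.2,-1,-0.3,1]
    - [0,0,0,-0.2,-1,-0.3,1]
    - [0,0,0,-0.2,-1,-0.3,1]
    - [0,0,0,-0.2,-1,-0.2,1]
    - [0,0,0,-0.2,-1,0,1]
    - [0,0,0,-0.2,-1,0,1]

```text
time_s: 2.7
tcp_pos: [0.5542, 0.1196, 0.2737]
tcp_rot: [[-1.0, 0.028, -0.01], [0.028, 1.0, 0.013], [0.01, 0.013, -1.0]]
ft_force: [0.0, -0.1, 0.4]
grip_width: 1.0
```

Emit:
apply_moves:
  deltas:
    - [0,0,0,-0.3,-1,0,1]
    - [0,0,0,-0.3,-1,0,1]
    - [0,0,0,-0.3,-1,0,1]
    - [0,0,0,-0.3,-1,0,1]
    - [0,0,0,-0.3,-1,0,1]
    - [0,0,0,-0.3,-1,0,1]
    - [0,0,0,-0.2,-1,0,1]
    - [0,0,0,-0.2,-1,0,1]
    - [0,0,0,0,-0.5,0,1]
    - [0,0,0,0,0,0,1]

```text
time_s: 3.53
tcp_pos: [0.5909, -0.0389, 0.2721]
tcp_rot: [[-1.0, 0.002, -0.012], [0.002, 1.0, 0.022], [0.012, 0.022, -1.0]]
ft_force: [-0.2, -0.7, -0.1]
grip_width: 0.995
```

Run:
```python
from h import *
go([.60,-.09,.28],np.radians(176))
snap('wrist','w2')
```

```text
t 3.53 tcp [ 0.5909 -0.0389  0.2721] yaw 179.89 j [-0.11  0.36  0.16  1.73 -0.09  1.07  1.66] F [-0.2 -0.7 -0.1] grip 0.995
turn units [ 0.0137 -0.0082  0.0432] shift units now [-0.457 -2.544 -0.457] after turn [-0.634 -2.516 -0.395]
```

View pics/w2.png

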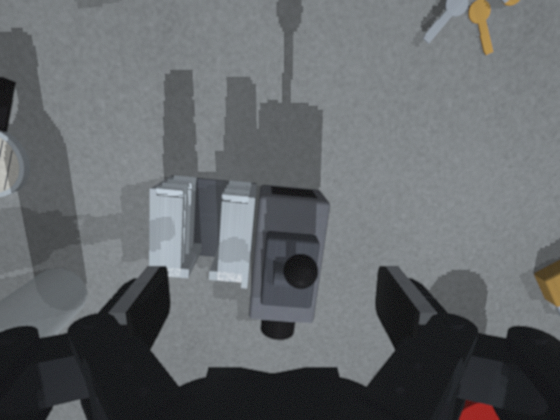

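Emit:
apply_moves:
  deltas:
    - [0.014,-0.008,0.04,0,-1,-0.2,1]
    - [0,0,0,0,-1,0,1]
    - [0,0,0,0,-0.8,0,1]
    - [0,0,0,0,0,0,1]

```text
time_s: 3.92
tcp_pos: [0.5884, -0.0834, 0.2756]
tcp_rot: [[-0.999, 0.052, -0.001], [0.052, 0.999, 0.005], [0.001, 0.005, -1.0]]
ft_force: [-0.7, -0.1, 0.4]
grip_width: 0.999
```

Run:
```python
from h import *
go([.60,-.09,.28],np.radians(176))
c,im=snap('wrist','w3'); print(cen(c))
cv2.imwrite('pics/w3c.png',cv2.resize(im[150:330,200:400],(800,720)[:2] if 0 else (666,600),interpolation=cv2.INTER_CUBIC))
```

```text
t 3.92 tcp [ 0.5884 -0.0834  0.2756] yaw 177.0 j [-0.07  0.35  0.19  1.74 -0.08  1.06  1.68] F [-0.7 -0.1  0.4] grip 0.999
turn units [ 0.0032 -0.0006  0.0111] shift units now [-0.599 -0.3   -0.223] after turn [-0.604 -0.291 -0.221]
[ 0.52009064 -0.08058928  0.39150151]
```

View pics/w3.png

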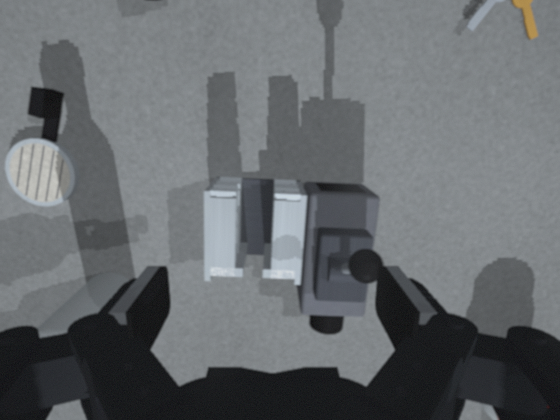

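View pics/w3c.png

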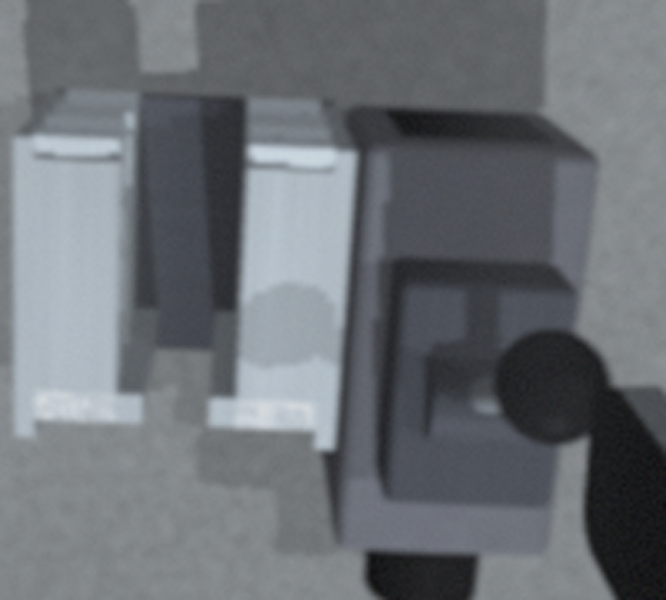

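Run:
```python
from h import *
c=optics.get_calibration('wrist')
X=ray(c,[(203.6,191.1),(307.2,195),(204.2,280.9),(300.3,284.5)],.078)[:,:2]; print(X.round(4))
FR,FL,RR,RL=X
a=lambda d:np.degrees(np.arctan2(d[1],d[0])).round(2)
n=np.linalg.norm
print('width',n(FL-FR),n(RL-RR),'depth',n(RR-FR),n(RL-FL),'yaws',a(RR-FR),a(RL-FL),a(FL-FR)-90,a(RL-RR)-90)
# channel in middle: dark guide edges? base
m=X.mean(0); y=np.radians((a(FL-FR)+a(RL-RR))/2-90); print('centre',m,'origin',m-.046*np.array([np.cos(y),np.sin(y)]), 'mid front',(FR+FL)/2)
# thick disc tentative
im=cv2.imread('pics/w3.png')
for z in (.004,.01): disc(c,im,(40,172),z,140,42)
# box edges
B=ray(c,[(200+345/3.33,150+108/3.33),(200+597/3.33,150+157/3.33),(200+548/3.33,150+552/3.33),(200+338/3.33,150+545/3.33)],.066)[:,:2];print(B.round(4))
print('tip', ray(c,(365,265.5),.154))
```

```text
[[ 0.5852 -0.1429]
 [ 0.5939 -0.0474]
 [ 0.676  -0.1517]
 [ 0.6852 -0.0564]]
width 0.09589642804254739 0.09575530654652341 depth 0.09126516186627794 0.09174942256511236 yaws -5.58 -5.67 -5.219999999999999 -5.510000000000005
centre [ 0.63506265 -0.09960219] origin [ 0.58926417 -0.09530118] mid front [ 0.58952959 -0.09511499]
disc fit [ 0.5701 -0.344 ] r 0.0353 | encl 571.6414794921875 -339.42755126953125 39.51350021362305
disc fit [ 0.5694 -0.3399] r 0.0347 | encl 570.8464965820312 -335.38653564453125 38.90158462524414
[[ 0.5842 -0.0493]
 [ 0.6025  0.0234]
 [ 0.7321  0.0119]
 [ 0.7258 -0.0553]]
tip [[ 0.63222243 -0.0130999   0.154     ]]
```

Run:
```python
from h import *
go([.53,-.325,.21],np.radians(155))
```

```text
t 3.97 tcp [ 0.5886 -0.0809  0.2755] yaw 177.13 j [-0.07  0.35  0.19  1.74 -0.08  1.06  1.67] F [ 0.3  0.7 -0.6] grip 1.002
turn units [ 0.0042 -0.0015  0.2459] shift units now [  2.31  -12.359   3.193] after turn [ -2.504 -12.3     3.275]
```

Emit:
apply_moves:
  deltas:
    - [0.004,0,0.06,0.2,-1,0,1]
    - [0,0,0.06,0.2,-1,0,1]
    - [0,0,0.06,0.1,-1,0,1]
    - [0,0,0.06,0,-1,0,1]
    - [0,0,0.03,-0.1,-1,0.3,1]
    - [0,0,0.03,-0.2,-1,0.4,1]
    - [0,0,0,-0.3,-1,0.4,1]
    - [0,0,0,-0.3,-1,0.4,1]
    - [0,0,0,-0.3,-1,0.4,1]
    - [0,0,0,-0.3,-1,0.4,1]
    - [0,0,0,-0.3,-1,0.4,1]
    - [0,0,0,0,0,0,1]

```text
time_s: 4.97
tcp_pos: [0.5293, -0.2817, 0.2115]
tcp_rot: [[-0.872, 0.489, -0.002], [0.489, 0.872, 0.016], [0.009, 0.013, -1.0]]
ft_force: [-0.7, -0.2, 0.1]
grip_width: 0.999
```

Run:
```python
from h import *
go([.53,-.325,.21],np.radians(155))
```

```text
t 4.97 tcp [ 0.5293 -0.2817  0.2115] yaw 150.73 j [ 0.18  0.44  0.33  1.78 -0.19  0.95  1.66] F [-0.7 -0.2  0.1] grip 0.999
turn units [ 0.0083 -0.0056 -0.0475] shift units now [-1.087 -1.871  0.04 ] after turn [-0.944 -1.946  0.074]
```

Emit:
apply_moves:
  deltas:
    - [0.008,-0.006,-0.03,-0.5,-1,0,1]
    - [0,0,0,-0.5,-0.9,0,1]
    - [0,0,0,0,0,0,1]

```text
time_s: 5.22
tcp_pos: [0.5287, -0.3238, 0.2075]
tcp_rot: [[-0.896, 0.443, -0.003], [0.443, 0.896, 0.004], [0.004, 0.002, -1.0]]
ft_force: [-1.8, -0.6, -1.1]
grip_width: 1.004
```

Run:
```python
from h import *
go([.53,-.325,.21],np.radians(155))
c,im=snap('wrist','w4'); print(cen(c))
cv2.imwrite('pics/w4c.png',cv2.resize(im[100:280,200:400],(666,600),interpolation=cv2.INTER_CUBIC))
```

```text
t 5.22 tcp [ 0.5287 -0.3238  0.2075] yaw 153.68 j [ 0.25  0.48  0.33  1.74 -0.19  0.96  1.76] F [-1.8 -0.6 -1.1] grip 1.004
turn units [ 0.0013 -0.0026 -0.0147] shift units now [-0.083 -0.024 -0.124] after turn [-0.083 -0.026 -0.123]
[ 0.46768966 -0.29418786  0.32364816]
```

View pics/w4c.png

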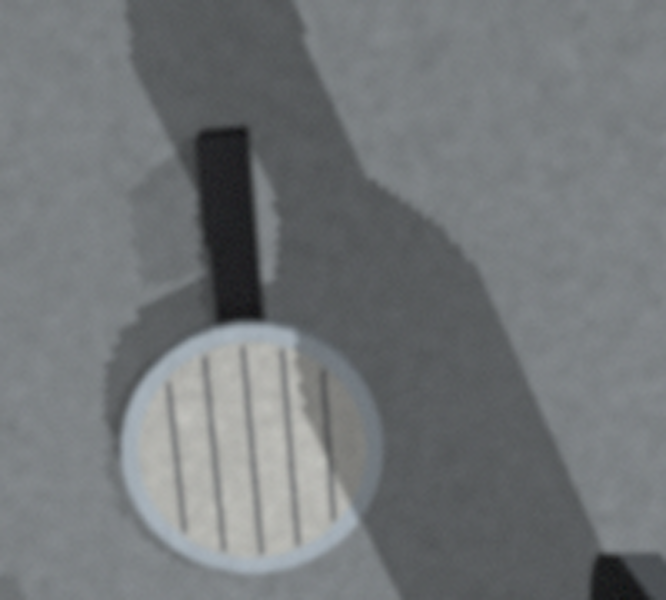

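Run:
```python
from h import *
c=optics.get_calibration('wrist')
f=lambda L:[(200+u/3.33,100+v/3.333) for u,v in L]
n=np.linalg.norm
for z in (.004,.01):
    X=ray(c,f([(121,447),(384,447),(253,320.5),(252,574)]),z)[:,:2]
    print(z,'diam',n(X[1]-X[0]),n(X[3]-X[2]),'centre',X.mean(0), X[:2].mean(0),X[2:].mean(0))
w=ray(c,f([(169,383),(184,530),(205,358),(223,550),(244,347),(262,552),(282,350),(299,545),(322,370),(333,518)]),.01)
for i in range(0,10,2): d=w[i+1]-w[i]; print(np.degrees(np.arctan2(d[1],d[0])).round(1))
G=ray(c,f([(197,133),(247,128)]),.034)[:,:2]; print('grip end',G,n(G[0]-G[1]),G.mean(0))
```

```text
0.004 diam 0.0769243537658885 0.07829566221809298 centre [ 0.56964905 -0.33724467] [ 0.56908246 -0.33695269] [ 0.57021564 -0.33753665]
0.01 diam 0.07547940936915475 0.07682495921089047 centre [ 0.56773648 -0.33640097] [ 0.56718054 -0.33611448] [ 0.56829243 -0.33668746]
-21.6
-21.6
-21.4
-20.9
-21.1
grip end [[ 0.48025358 -0.30908522]
 [ 0.48462878 -0.2975132 ]] 0.012371497464971902 [ 0.48244118 -0.30329921]
```

Run:
```python
from h import *
go([.4953,-.3083,.028],np.radians(158.7))
```

```text
t 5.27 tcp [ 0.5288 -0.3216  0.2072] yaw 153.75 j [ 0.25  0.48  0.33  1.74 -0.19  0.96  1.76] F [-0.5  0.  -0. ] grip 1.003
turn units [ 0.0024 -0.0035 -0.055 ] shift units now [ 1.747 -0.175  8.969] after turn [1.803 0.012 8.959]
```

Right disc = thick (apparent diameter and shadow length agree), left = thin; aluminium rack at (250,230) in the wrist view is chosen, the yellow and dark ones being decoys. Going down on the thick disc's grip.

Emit:
apply_moves:
  deltas:
    - [0.002,-0.003,-0.055,0.6,-0.1,0.5,0.4]
    - [0,0,0,0.7,0,0.8,0.2]
    - [0,0,0,0.5,0,1,0.2]
    - [0,0,0,0,0,1,0.2]
    - [0,0,0,0,0,1,0.2]
    - [0,0,0,0,0,0.8,0.2]
    - [0,0,0,0,0,0,0.2]
  force: 60

```text
time_s: 5.85
tcp_pos: [0.4977, -0.2963, 0.1007]
tcp_rot: [[-0.937, 0.349, 0.004], [0.349, 0.937, 0.009], [-0.001, 0.009, -1.0]]
ft_force: [-0.6, -0.0, -0.0]
grip_width: 0.602
```

Run:
```python
from h import *
go([.4953,-.3083,.028],np.radians(158.7))
```

```text
t 5.85 tcp [ 0.4977 -0.2963  0.1007] yaw 159.58 j [ 0.28  0.56  0.26  1.9  -0.23  0.71  1.89] F [-0.6 -0.  -0. ] grip 0.602
turn units [0.006  0.0003 0.0098] shift units now [-0.096 -0.639  3.631] after turn [-0.107 -0.603  3.636]
```

Emit:
apply_moves:
  deltas:
    - [0.006,0,0.01,-0.1,-0.6,0,0.5]
    - [0,0,0,0,0,0.2,0.5]

```text
time_s: 6.02
tcp_pos: [0.4963, -0.3066, 0.097]
tcp_rot: [[-0.932, 0.362, 0.0], [0.362, 0.932, 0.001], [-0.0, 0.001, -1.0]]
ft_force: [-0.0, -1.9, 0.1]
grip_width: 0.75
```

Run:
```python
from h import *
go([.4953,-.3083,.028],np.radians(158.7))
c,im=snap('wrist','w5')
```

```text
t 6.02 tcp [ 0.4963 -0.3066  0.097 ] yaw 158.8 j [ 0.29  0.57  0.27  1.89 -0.23  0.71  1.89] F [-0.  -1.9  0.1] grip 0.75
turn units [0.0005 0.0001 0.0011] shift units now [ 0.017 -0.101  3.448] after turn [ 0.016 -0.098  3.448]
```

View pics/w5.png

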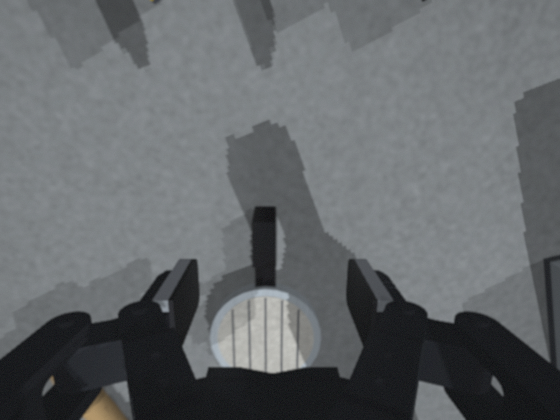

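Run:
```python
from h import *
c=optics.get_calibration('wrist'); im=cv2.imread('pics/w5.png')
P=grip(c,im,(235,195,295,285),50)
for v in range(P[:,1].min(),P[:,1].max()+1,5):
    q=P[P[:,1]==v][:,0]; print(v,q.min(),q.max(),end='; ')
X=ray(c,[(253.5,207.5),(276.5,207.5)],.034); print(X,np.linalg.norm(X[1]-X[0]))
o=env.get_obs();print((X.mean(0)-o['tcp_pos'])@o['tcp_rot'])
```

```text
207 256 274; 212 254 275; 217 253 274; 222 252 274; 227 253 274; 232 253 274; 237 253 274; 242 253 274; 247 253 274; 252 253 274; 257 253 274; 262 254 274; 267 255 274; 272 256 274; 277 256 274; 282 256 274; [[ 0.47354922 -0.30673961  0.034     ]
 [ 0.47797305 -0.29533578  0.034     ]] 0.012231834645542353
[ 0.02062544 -0.00398556  0.06207695]
```

Emit:
apply_moves:
  deltas:
    - [0,0,0,0,-0.15,0.6,0.5]
    - [0,0,0,0,0,1,0.5]
    - [0,0,0,0,0,1,0.5]
    - [0,0,0,0,0,0.8,0.5]
    - [0,0,0,0,0,0,0.5]

```text
time_s: 6.48
tcp_pos: [0.4992, -0.3095, 0.0282]
tcp_rot: [[-0.933, 0.36, 0.009], [0.36, 0.933, -0.001], [-0.009, 0.002, -1.0]]
ft_force: [-1.1, -0.2, 0.8]
grip_width: 0.749
```

Run:
```python
from h import *
go([.4947,-.31,.028],np.radians(158.7))
```

```text
t 6.48 tcp [ 0.4992 -0.3095  0.0282] yaw 158.91 j [ 0.33  0.68  0.23  1.9  -0.27  0.58  1.93] F [-1.1 -0.2  0.8] grip 0.749
turn units [0.0013 0.0059 0.0023] shift units now [ 0.2   -0.106  0.009] after turn [ 0.199 -0.107  0.011]
```

Emit:
apply_moves:
  deltas:
    - [0,0.006,0,0.2,-0.08,0,0.5]
    - [0,0,0,0,0,0,0]
    - [0,0,0,0,0,0,-1]
    - [0,0,0,0,0,0,-1]
    - [0,0,0,0,0,0,-1]
    - [0,0,0,0,0,0,-1]
    - [0,0,0,0,0,0,-1]

```text
time_s: 7.07
tcp_pos: [0.4964, -0.3114, 0.032]
tcp_rot: [[-0.933, 0.361, 0.005], [0.361, 0.933, -0.001], [-0.005, 0.001, -1.0]]
ft_force: [0.4, -0.1, -1.1]
grip_width: 0.15
```

Run:
```python
from h import *
go([.4947,-.31,.128],np.radians(158.7))
```

```text
t 7.07 tcp [ 0.4964 -0.3114  0.032 ] yaw 158.86 j [ 0.33  0.68  0.23  1.9  -0.26  0.59  1.93] F [ 0.4 -0.1 -1.1] grip 0.15
turn units [0.0008 0.0031 0.0018] shift units now [ 0.08   0.042 -4.798] after turn [ 0.104  0.036 -4.798]
```

Emit:
apply_moves:
  deltas:
    - [0,0,0,0,0,-0.5,-1]
    - [0,0,0,0.1,0,-1,-1]
    - [0,0,0,0.1,0,-1,-1]
    - [0,0,0,0.2,0,-1,-1]
    - [0,0,0,0.2,0,-1,-1]
    - [0,0,-0.03,0.2,0.5,-0.8,-1]
    - [0,0,-0.03,0.2,1,-0.2,-1]
    - [0,0,-0.03,0.2,1,0,-1]
    - [0,0,-0.03,0.2,1,0,-1]
    - [0,0,-0.03,0.3,1,0,-1]
    - [0,0,-0.02,0.3,1,0,-1]

```text
time_s: 7.98
tcp_pos: [0.4826, -0.1932, 0.1534]
tcp_rot: [[-0.995, 0.095, 0.01], [0.095, 0.995, -0.005], [-0.01, -0.004, -1.0]]
ft_force: [-1.2, -0.3, -0.1]
grip_width: 0.153
```

Run:
```python
from h import *
go([.4539,-.0822,.15],np.radians(174.5))
```

```text
t 7.98 tcp [ 0.4826 -0.1932  0.1534] yaw 174.56 j [ 0.14  0.38  0.22  2.02 -0.12  0.73  1.9 ] F [-1.2 -0.3 -0.1] grip 0.153
turn units [-0.0025  0.0067  0.0006] shift units now [1.956 5.389 0.128] after turn [1.959 5.387 0.17 ]
```

Emit:
apply_moves:
  deltas:
    - [-0.002,0.006,0,0.3,0.8,0,-1]
    - [0,0,0,0.3,0.8,0,-1]
    - [0,0,0,0.3,0.8,0,-1]
    - [0,0,0,0.3,0.8,0,-1]
    - [0,0,0,0.3,0.8,0,-1]
    - [0,0,0,0.3,0.8,0.5,-1]
    - [0,0,0,0,0.4,1,-1]
    - [0,0,0,0,0,0.5,-1]
    - [0,0,0,0,0,0,-1]

```text
time_s: 8.73
tcp_pos: [0.4512, -0.0681, 0.1132]
tcp_rot: [[-0.998, 0.07, -0.001], [0.07, 0.998, 0.004], [0.001, 0.004, -1.0]]
ft_force: [-0.2, -0.1, -0.6]
grip_width: 0.154
```

Run:
```python
from h import *
go([.4539,-.0822,.054],np.radians(174.5))
c,im=snap('wrist','w6')
```

```text
t 8.73 tcp [ 0.4512 -0.0681  0.1132] yaw 176.01 j [-0.06  0.37  0.16  2.18 -0.11  0.6   1.68] F [-0.2 -0.1 -0.6] grip 0.154
turn units [ 0.0025 -0.0006  0.0168] shift units now [-0.187 -0.705  2.959] after turn [-0.203 -0.688  2.962]
```

View pics/w6.png

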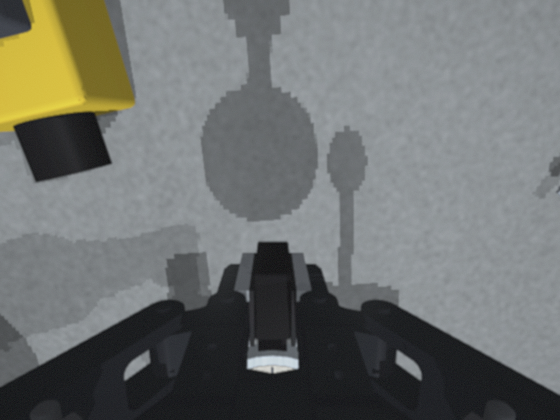

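Emit:
apply_moves:
  deltas:
    - [0.002,0,0.016,-0.1,-0.7,0.3,-1]
    - [0,0,0,0,0,0.9,-1]
    - [0,0,0,0,0,0.9,-1]
    - [0,0,0,0,0,0.6,-1]
    - [0,0,0,0,0,0,-1]

```text
time_s: 9.2
tcp_pos: [0.4563, -0.0907, 0.0606]
tcp_rot: [[-0.994, 0.106, 0.008], [0.106, 0.994, -0.004], [-0.008, -0.003, -1.0]]
ft_force: [-0.3, -0.6, -0.3]
grip_width: 0.154
```

Run:
```python
from h import *
go([.4539,-.0822,.054],np.radians(174.5))
c,im=snap('scene','s1'); c2,im2=snap('top','t1')
a=cv2.resize(im[190:310,160:320],(800,600),interpolation=cv2.INTER_CUBIC); cv2.imwrite('pics/s1c.png',a)
a=cv2.resize(im2[110:260,230:430],(800,600),interpolation=cv2.INTER_CUBIC); cv2.imwrite('pics/t1c.png',a)
```

```text
t 9.2 tcp [ 0.4563 -0.0907  0.0606] yaw 173.93 j [-0.    0.48  0.15  2.18 -0.15  0.48  1.72] F [-0.3 -0.6 -0.3] grip 0.154
turn units [-0.0018  0.0052 -0.0063] shift units now [0.169 0.412 0.327] after turn [0.162 0.413 0.329]
```

View pics/s1c.png

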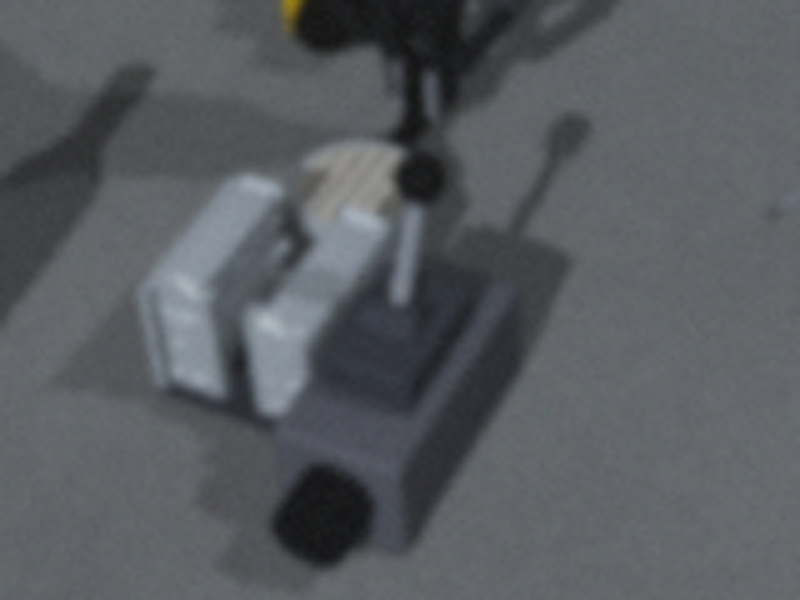

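View pics/t1c.png

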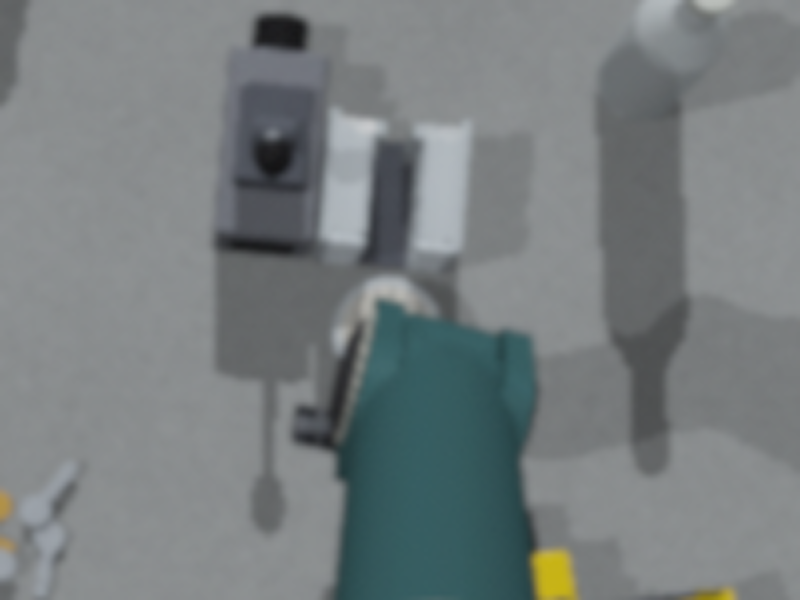

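Emit:
apply_moves:
  deltas:
    - [-0.002,0.005,-0.006,0.1,0.41,0.3,-1]
    - [0,0,0,0,0,0,-1]

```text
time_s: 9.47
tcp_pos: [0.4573, -0.0832, 0.0573]
tcp_rot: [[-0.995, 0.098, 0.005], [0.098, 0.995, -0.0], [-0.005, 0.0, -1.0]]
ft_force: [-0.4, 0.5, -1.1]
grip_width: 0.153
```

```bash
cat >> h.py <<'E'
O=np.array([.5893,-.0952]); YA=np.radians(-5.5); EX=np.array([np.cos(YA),np.sin(YA)]); EY=np.array([-EX[1],EX[0]])
def rack():
    p=env.get_obs()['tcp_pos']; print('rack x,y,z mm',((p[:2]-O)@EX*1e3).round(1),((p[:2]-O)@EY*1e3).round(1),(p[2]*1e3).round(1))
def rgo(x,y,z):
    """rack mm -> go"""
    rack(); p=O+EX*x/1e3+EY*y/1e3; go([p[0],p[1],z/1e3],np.pi+YA)
E
python3 - <<'E'
from h import *
rgo(-136,0,54)
E
```

```text
rack x,y,z mm -132.5 -0.7 57.3
t 9.47 tcp [ 0.4573 -0.0832  0.0573] yaw 174.36 j [-0.01  0.49  0.14  2.18 -0.15  0.47  1.72] F [-0.4  0.5 -1.1] grip 0.153
turn units [ 0.0002  0.0032 -0.0015] shift units now [0.173 0.036 0.162] after turn [0.173 0.037 0.163]
```

Emit:
apply_moves:
  deltas:
    - [0,0.003,0,-0.4,0.04,0.17,-1]
    - [0,0,0,-0.5,0,0,-1]
    - [0,0,0,0,0,0,-1]

```text
time_s: 9.72
tcp_pos: [0.4784, -0.0839, 0.0552]
tcp_rot: [[-0.995, 0.097, 0.003], [0.097, 0.995, 0.0], [-0.003, 0.001, -1.0]]
ft_force: [1.4, -0.7, -0.2]
grip_width: 0.148
```

Run:
```python
from h import *
rgo(-42,0,54)
```

```text
rack x,y,z mm -111.5 0.6 55.2
t 9.72 tcp [ 0.4784 -0.0839  0.0552] yaw 174.42 j [-0.01  0.52  0.14  2.13 -0.15  0.5   1.72] F [ 1.4 -0.7 -0.2] grip 0.148
turn units [ 0.0004  0.0022 -0.0009] shift units now [-3.474 -0.024  0.073] after turn [-3.474 -0.029  0.061]
```

Emit:
apply_moves:
  deltas:
    - [0,0.002,0,-0.4,-0.02,0.06,-1]
    - [0,0,0,-0.4,0,0,-1]
    - [0,0,0,-0.4,0,0,-1]

```text
time_s: 9.97
tcp_pos: [0.5037, -0.0865, 0.0545]
tcp_rot: [[-0.995, 0.096, 0.0], [0.096, 0.995, 0.001], [0.0, 0.001, -1.0]]
ft_force: [0.1, -0.2, 0.2]
grip_width: 0.153
```

Run:
```python
from h import *
rgo(-42,0,54)
```

```text
rack x,y,z mm -86.0 0.4 54.5
t 9.97 tcp [ 0.5037 -0.0865  0.0545] yaw 174.46 j [-0.01  0.55  0.15  2.07 -0.15  0.53  1.72] F [ 0.1 -0.2  0.2] grip 0.153
turn units [ 0.0004 -0.     -0.0004] shift units now [-2.202 -0.02   0.023] after turn [-2.202 -0.021  0.023]
```

No contact force; the disc is well inside. Continuing.

Emit:
apply_moves:
  deltas:
    - [0,0,0,-0.5,0,0,-1]
    - [0,0,0,-0.5,0,0,-1]
    - [0,0,0,-0.5,0,0,-1]
    - [0,0,0,-0.3,0,0,-1]

```text
time_s: 10.3
tcp_pos: [0.5434, -0.0905, 0.0549]
tcp_rot: [[-0.995, 0.096, 0.001], [0.096, 0.995, 0.0], [-0.001, 0.0, -1.0]]
ft_force: [-0.2, -0.0, -1.1]
grip_width: 0.15
```

Run:
```python
from h import *
rgo(-38,0,54)
```

```text
rack x,y,z mm -46.1 0.2 54.9
t 10.3 tcp [ 0.5434 -0.0905  0.0549] yaw 174.47 j [-0.01  0.59  0.15  1.98 -0.15  0.58  1.71] F [-0.2 -0.  -1.1] grip 0.15
turn units [ 0.0001  0.0007 -0.0003] shift units now [-0.406 -0.012  0.047] after turn [-0.406 -0.012  0.046]
```

Emit:
apply_moves:
  deltas:
    - [0,0,0,-0.2,0,0,-1]
    - [0,0,0,-0.15,0,0,-1]
    - [0,0,0,-0.1,0,0,-1]

```text
time_s: 10.55
tcp_pos: [0.5509, -0.0914, 0.054]
tcp_rot: [[-0.995, 0.096, -0.006], [0.096, 0.995, 0.001], [0.006, 0.0, -1.0]]
ft_force: [-5.5, -0.2, -0.2]
grip_width: 0.155
```

Run:
```python
from h import *
rgo(-38,0,54)
```

```text
rack x,y,z mm -38.6 0.1 54.0
t 10.55 tcp [ 0.5509 -0.0914  0.054 ] yaw 174.47 j [-0.01  0.61  0.15  1.95 -0.15  0.6   1.71] F [-5.5 -0.2 -0.2] grip 0.155
turn units [ 0.0002 -0.0038 -0.0003] shift units now [-0.028 -0.006 -0.002] after turn [-0.028 -0.006 -0.002]
```

Emit:
apply_moves:
  deltas:
    - [0,0,0,-0.15,0,0,-1]
    - [0,0,0,-0.15,0,0,-1]

```text
time_s: 10.72
tcp_pos: [0.5512, -0.0917, 0.0524]
tcp_rot: [[-0.995, 0.097, -0.019], [0.097, 0.995, 0.003], [0.019, 0.001, -1.0]]
ft_force: [-8.8, 1.0, 6.1]
grip_width: 0.151
```

Run:
```python
from h import *
rgo(-38,0,54)
```

```text
rack x,y,z mm -38.2 -0.2 52.4
t 10.72 tcp [ 0.5512 -0.0917  0.0524] yaw 174.44 j [-0.01  0.61  0.15  1.94 -0.15  0.61  1.71] F [-8.8  1.   6.1] grip 0.151
turn units [ 0.0005 -0.0119 -0.0006] shift units now [-0.01   0.008 -0.08 ] after turn [-0.012  0.008 -0.08 ]
```

Emit:
apply_moves:
  deltas:
    - [0,-0.012,0,0,0,0,-1]
    - [0,0,0,0,0,0,-0.6]
    - [0,0,0,0,0,0,-0.3]
    - [0,0,0,0,0,0,0]
    - [0,0,0,0,0,0,0]
    - [0,0,0,0,0,0,0]

```text
time_s: 11.22
tcp_pos: [0.5522, -0.0917, 0.0531]
tcp_rot: [[-0.995, 0.097, 0.004], [0.097, 0.995, 0.0], [-0.004, 0.001, -1.0]]
ft_force: [-0.2, -0.4, 0.4]
grip_width: 0.497
```

Run:
```python
from h import *
rgo(-38,0,54)
c,im=snap('wrist','w7')
```

```text
rack x,y,z mm -37.3 -0.0 53.1
t 11.22 tcp [ 0.5522 -0.0917  0.0531] yaw 174.44 j [-0.01  0.61  0.15  1.96 -0.15  0.58  1.71] F [-0.2 -0.4  0.4] grip 0.497
turn units [ 0.0005  0.0024 -0.0007] shift units now [ 0.035  0.002 -0.047] after turn [ 0.035  0.002 -0.047]
```

View pics/w7.png

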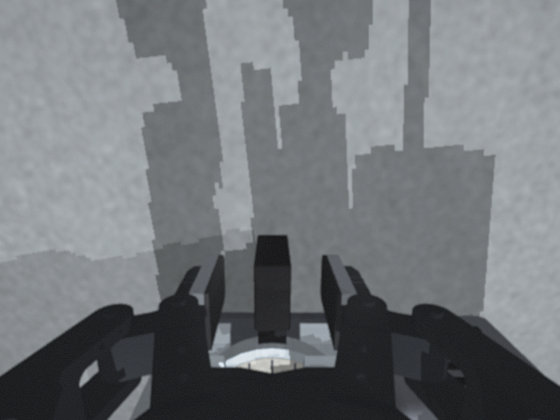

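Emit:
apply_moves:
  deltas:
    - [0,0.002,0,0,0,-0.5,0]
    - [0,0,0,0,0,-1,0]
    - [0,0,0,0.2,0,-1,0.3]
    - [0,0,0,0.2,0,-1,0.3]
    - [0,0,0,0.3,0,-1,0.3]
    - [0,0,0,0.5,0,-1,0.3]
    - [0,0,0,0.5,0,-1,0.3]
    - [0,0,0,0.5,0,-1,0.3]
    - [0,0,0,0,0,0,0.3]

```text
time_s: 12.02
tcp_pos: [0.5078, -0.0877, 0.2145]
tcp_rot: [[-0.995, 0.097, 0.002], [0.097, 0.995, 0.001], [-0.002, 0.001, -1.0]]
ft_force: [0.9, -0.7, 0.1]
grip_width: 0.652
```

Run:
```python
from h import *
rgo(-64,0,52+34)
c,im=snap('wrist','w8')
c2,im2=snap('scene','s2')
cv2.imwrite('pics/s2c.png',cv2.resize(im2[190:310,160:320],(800,600),interpolation=cv2.INTER_CUBIC))
```

```text
rack x,y,z mm -81.9 -0.3 214.5
t 12.02 tcp [ 0.5078 -0.0877  0.2145] yaw 174.41 j [-0.06  0.29  0.2   1.98 -0.08  0.87  1.65] F [ 0.9 -0.7  0.1] grip 0.652
turn units [ 0.0005  0.0012 -0.001 ] shift units now [-0.881  0.012  6.428] after turn [-0.893  0.015  6.426]
```

View pics/w8.png

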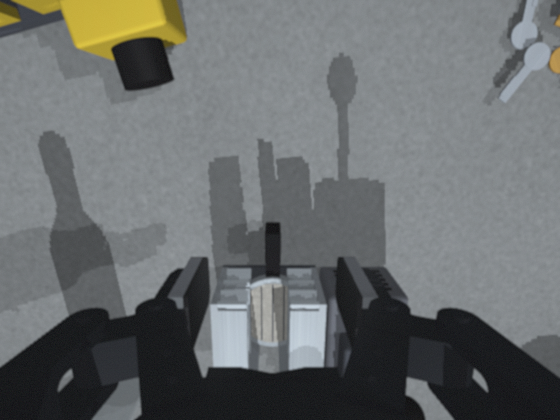

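View pics/s2c.png

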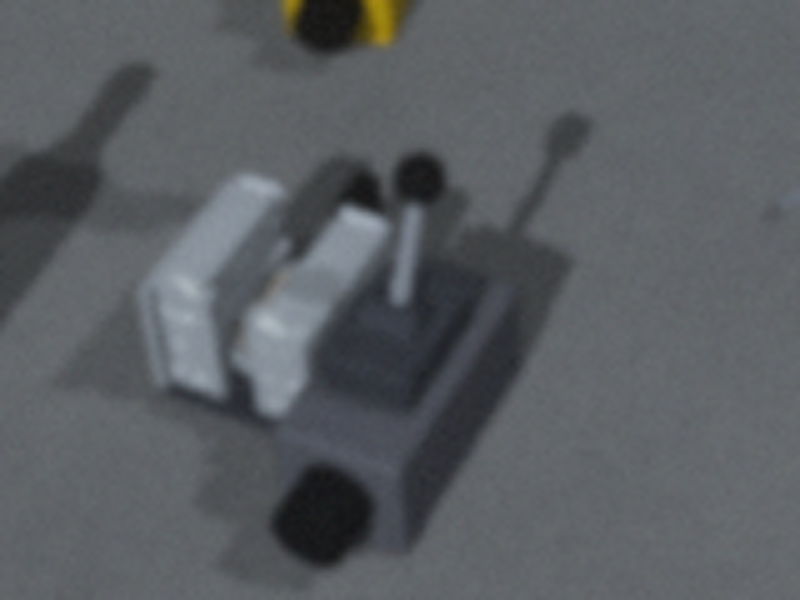

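Emit:
apply_moves:
  deltas:
    - [0,0,0,0,1,0,0.5]
    - [0,0,0,0,1,0,0.5]
    - [0,0,0,0,1,0,0.5]
    - [0,0,0,0,1,0,0.5]
    - [0,0,0,0,1,0,0.5]
    - [0,0,0,0,1,0,0.5]
    - [0,0,0,0,1,0,0.5]
    - [0,0,0,0,1,0,0.5]
    - [0,0,0,0,1,0,0.5]
    - [0,0,0,0,1,0.2,0.5]
    - [0,0,0,0,1,0.2,0.5]
    - [0,0,0,0,1,0.2,0.5]

```text
time_s: 13.12
tcp_pos: [0.5314, 0.1562, 0.1866]
tcp_rot: [[-0.994, 0.108, -0.019], [0.108, 0.994, -0.006], [0.018, -0.008, -1.0]]
ft_force: [1.0, -0.7, -0.5]
grip_width: 0.751
```

Run:
```python
from h import *
go([.4995,.3577,.10],np.radians(173.8))
```

```text
t 13.12 tcp [0.5314 0.1562 0.1866] yaw 173.8 j [-0.43  0.4   0.1   1.89 -0.05  0.87  1.16] F [ 1.  -0.7 -0.5] grip 0.751
turn units [-0.005  -0.0113  0.0001] shift units now [2.594 9.877 4.301] after turn [2.672 9.843 4.332]
```

Emit:
apply_moves:
  deltas:
    - [-0.005,-0.011,0,0.25,0.9,0.2,0.5]
    - [0,0,0,0.25,0.9,0.3,0.5]
    - [0,0,0,0.25,0.9,0.4,0.5]
    - [0,0,0,0.25,0.9,0.4,0.5]
    - [0,0,0,0.25,0.9,0.4,0.5]
    - [0,0,0,0.25,0.9,0.4,0.5]
    - [0,0,0,0.25,0.9,0.4,0.5]
    - [0,0,0,0.2,0.9,0.4,0.5]
    - [0,0,0,0.2,0.9,0.4,0.5]
    - [0,0,0,0.2,0.9,0.4,0.5]
    - [0,0,0,0,0,0,0.5]

```text
time_s: 14.03
tcp_pos: [0.4968, 0.3529, 0.0912]
tcp_rot: [[-0.995, 0.102, -0.02], [0.102, 0.995, -0.009], [0.019, -0.011, -1.0]]
ft_force: [-0.7, 1.2, 0.3]
grip_width: 0.747
```

Run:
```python
from h import *
go([.4995,.3577,.10],np.radians(173.8))
```

```text
t 14.03 tcp [0.4968 0.3529 0.0912] yaw 174.13 j [-0.71  0.61  0.05  1.8  -0.05  0.75  0.84] F [-0.7  1.2  0.3] grip 0.747
turn units [-0.0072 -0.0123  0.0037] shift units now [-0.103  0.25  -0.443] after turn [-0.11   0.255 -0.438]
```

Emit:
apply_moves:
  deltas:
    - [-0.007,-0.012,0.004,-0.1,0.25,0,0.5]
    - [0,0,0,0,0,0,0.5]

```text
time_s: 14.2
tcp_pos: [0.4983, 0.3578, 0.088]
tcp_rot: [[-0.994, 0.107, -0.002], [0.107, 0.994, -0.003], [0.002, -0.003, -1.0]]
ft_force: [-0.8, 0.4, -0.0]
grip_width: 0.748
```

Run:
```python
from h import *
go([.4995,.3577,.028],np.radians(173.8))
c,im=snap('wrist','w9')
P=grip(c,im,(235,190,315,300),50)
for v in range(P[:,1].min(),P[:,1].max()+1,8):
    q=P[P[:,1]==v][:,0]; print(v,q.min(),q.max(),end='; ')
p=proj(c,[[.4995,.3577,.034],[.4995,.3577,0]]); print(p)
```

```text
t 14.2 tcp [0.4983 0.3578 0.088 ] yaw 173.83 j [-0.72  0.62  0.06  1.81 -0.05  0.72  0.83] F [-0.8  0.4 -0. ] grip 0.748
turn units [-0.0018 -0.0014  0.0004] shift units now [-0.065  0.01   2.998] after turn [-5.800e-02  1.000e-03  2.998e+00]
212 264 267; 220 262 283; 228 261 284; 236 261 284; 244 261 284; 252 261 284; 260 261 284; 268 261 283; 276 262 282; 284 262 281; 292 263 281; [[272.79196618 251.7141626 ]
 [272.82185265 230.89615641]]
```

View pics/w9.png

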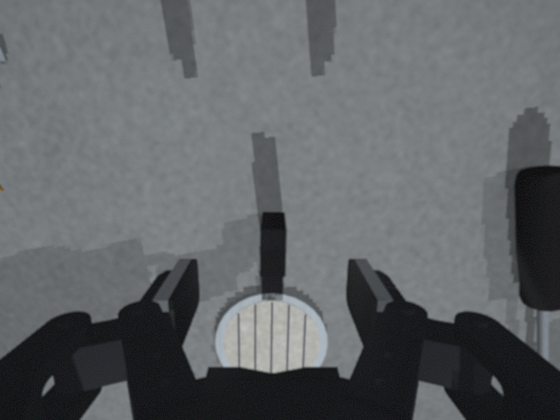

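Emit:
apply_moves:
  deltas:
    - [-0.002,-0.001,0,-0.05,0,0.8,0.5]
    - [0,0,0,0.05,0,0.9,0.5]
    - [0,0,0,0,0,0.9,0.5]
    - [0,0,0,0,0,0.3,0.4]
    - [0,0,0,0,0,0,0.2]

```text
time_s: 14.67
tcp_pos: [0.5029, 0.3518, 0.0308]
tcp_rot: [[-0.993, 0.115, 0.004], [0.115, 0.993, -0.001], [-0.004, -0.0, -1.0]]
ft_force: [0.3, -0.8, 0.6]
grip_width: 0.608
```

Run:
```python
from h import *
go([.4995,.3577,.028],np.radians(173.8))
```

```text
t 14.67 tcp [0.5029 0.3518 0.0308] yaw 173.38 j [-0.71  0.7   0.06  1.82 -0.06  0.62  0.84] F [ 0.3 -0.8  0.6] grip 0.608
turn units [-0.0001  0.0028 -0.0047] shift units now [0.204 0.273 0.141] after turn [0.202 0.275 0.142]
```

Emit:
apply_moves:
  deltas:
    - [0,0.003,-0.005,0.2,0.27,0.1,0.2]
    - [0,0,0,0,0,0,0.2]

```text
time_s: 14.83
tcp_pos: [0.5004, 0.3567, 0.0297]
tcp_rot: [[-0.994, 0.109, -0.0], [0.109, 0.994, -0.0], [0.0, -0.0, -1.0]]
ft_force: [-0.1, 1.1, -0.2]
grip_width: 0.593
```

Run:
```python
from h import *
go([.4995,.3577,.028],np.radians(173.8))
```

```text
t 14.83 tcp [0.5004 0.3567 0.0297] yaw 173.73 j [-0.71  0.71  0.05  1.81 -0.06  0.62  0.83] F [-0.1  1.1 -0.2] grip 0.593
turn units [-0.0002 -0.     -0.0008] shift units now [0.049 0.046 0.083] after turn [0.049 0.046 0.083]
```

Emit:
apply_moves:
  deltas:
    - [0,0,0,0.05,0.05,0,0]
    - [0,0,0,0,0,0,-1]
    - [0,0,0,0,0,0,-1]
    - [0,0,0,0,0,0,-1]
    - [0,0,0,0,0,0,-1]
    - [0,0,0,0,0,0,-1]

```text
time_s: 15.33
tcp_pos: [0.5011, 0.3595, 0.0335]
tcp_rot: [[-0.994, 0.109, 0.004], [0.109, 0.994, 0.003], [-0.004, 0.004, -1.0]]
ft_force: [0.4, -0.8, -0.6]
grip_width: 0.15
```

Run:
```python
from h import *
go([.45,.30,.20],np.radians(174.5))
```

```text
t 15.33 tcp [0.5011 0.3595 0.0335] yaw 173.75 j [-0.72  0.7   0.05  1.81 -0.06  0.62  0.83] F [ 0.4 -0.8 -0.6] grip 0.15
turn units [ 0.0024  0.0026 -0.0083] shift units now [ 2.183 -3.202 -8.345] after turn [ 2.259 -3.205 -8.323]
```

Emit:
apply_moves:
  deltas:
    - [0,0,0,0,0,-0.5,-1]
    - [0,0,0,0.2,0,-1,-1]
    - [0,0,0,0.3,-0.2,-1,-1]
    - [0,0,0,0.3,-0.5,-1,-1]
    - [0,0,0,0.4,-1,-1,-1]
    - [0,0,0,0.4,-1,-0.6,-1]
    - [0,0,0,0.4,-1,0,-1]
    - [0,0,0,0.4,-1,0,-1]
    - [0,0,0,0.2,-1,0,-1]
    - [0,0,0,0,-1,0,-1]
    - [0,0,0,0,-1,0,-1]
    - [0,0,0,0,-1,0,-1]

```text
time_s: 16.33
tcp_pos: [0.4266, 0.1904, 0.146]
tcp_rot: [[-0.995, 0.101, 0.009], [0.101, 0.995, 0.009], [-0.008, 0.01, -1.0]]
ft_force: [-0.6, -0.4, -0.5]
grip_width: 0.152
```

Run:
```python
from h import *
rgo(-140,0,140)
```

```text
rack x,y,z mm -189.4 268.7 146.0
t 16.33 tcp [0.4266 0.1904 0.146 ] yaw 174.22 j [-0.56  0.32  0.08  2.14 -0.04  0.67  1.02] F [-0.6 -0.4 -0.5] grip 0.152
turn units [ 0.0065  0.0054 -0.003 ] shift units now [ -2.53  -13.425   0.185] after turn [ -2.468 -13.434   0.301]
```

Emit:
apply_moves:
  deltas:
    - [0.006,0.005,-0.003,0,-1,0,-1]
    - [0,0,0,0,-1,0,-1]
    - [0,0,0,0,-1,0,-1]
    - [0,0,0,-0.1,-1,0,-1]
    - [0,0,0,-0.1,-1,0,-1]
    - [0,0,0,-0.2,-1,0,-1]
    - [0,0,0,-0.2,-1,0,-1]
    - [0,0,0,-0.2,-1,0,-1]
    - [0,0,0,-0.2,-1,0,-1]
    - [0,0,0,-0.2,-1,0,-1]
    - [0,0,0,-0.2,-0.5,0,-1]
    - [0,0,0,0,0,0,-1]

```text
time_s: 17.33
tcp_pos: [0.4328, -0.0359, 0.1542]
tcp_rot: [[-0.995, 0.101, 0.009], [0.101, 0.995, 0.003], [-0.009, 0.004, -1.0]]
ft_force: [0.4, 1.1, -0.8]
grip_width: 0.151
```

Run:
```python
from h import *
rgo(-140,0,120)
```

```text
rack x,y,z mm -161.5 44.1 154.2
t 17.33 tcp [ 0.4328 -0.0359  0.1542] yaw 174.19 j [-0.15  0.26  0.18  2.21 -0.08  0.67  1.55] F [ 0.4  1.1 -0.8] grip 0.151
turn units [ 0.0025  0.0055 -0.0035] shift units now [-1.07  -2.204  1.712] after turn [-1.073 -2.203  1.711]
```

Emit:
apply_moves:
  deltas:
    - [0.002,0.005,-0.003,-0.2,-0.8,0.4,-1]
    - [0,0,0,-0.4,-0.8,0.7,-1]
    - [0,0,0,-0.4,-0.6,0.8,-1]
    - [0,0,0,0,0,0.8,-1]
    - [0,0,0,0,0,0,-1]

```text
time_s: 17.75
tcp_pos: [0.4508, -0.0804, 0.102]
tcp_rot: [[-0.995, 0.095, 0.007], [0.095, 0.996, 0.003], [-0.007, 0.004, -1.0]]
ft_force: [-0.7, 0.7, -1.0]
grip_width: 0.151
```

Run:
```python
from h import *
rgo(-136,0,99.8)
```

```text
rack x,y,z mm -139.3 1.4 102.0
t 17.75 tcp [ 0.4508 -0.0804  0.102 ] yaw 174.57 j [-0.05  0.39  0.18  2.19 -0.13  0.57  1.71] F [-0.7  0.7 -1. ] grip 0.151
turn units [0.0023 0.0044 0.0008] shift units now [-0.165 -0.072  0.109] after turn [-0.166 -0.071  0.108]
```

Emit:
apply_moves:
  deltas:
    - [0.001,0.003,0.001,-0.1,-0.07,0.1,-1]
    - [0,0,0,-0.3,0,0,-1]
    - [0,0,0,0,0,0,-1]

```text
time_s: 18.0
tcp_pos: [0.4595, -0.0808, 0.1013]
tcp_rot: [[-0.996, 0.094, 0.002], [0.094, 0.996, 0.003], [-0.002, 0.003, -1.0]]
ft_force: [-0.1, 0.1, -0.6]
grip_width: 0.159
```

Run:
```python
from h import *
rgo(-110,0,99.8)
c,im=snap('scene','s3')
cv2.imwrite('pics/s3c.png',cv2.resize(im[190:290,170:303],(800,600),interpolation=cv2.INTER_CUBIC))
```

```text
rack x,y,z mm -130.6 1.9 101.3
t 18.0 tcp [ 0.4595 -0.0808  0.1013] yaw 174.6 j [-0.05  0.41  0.18  2.16 -0.13  0.58  1.71] F [-0.1  0.1 -0.6] grip 0.159
turn units [0.0018 0.0012 0.0011] shift units now [-1.031 -0.096  0.075] after turn [-1.031 -0.094  0.074]
```

View pics/s3c.png

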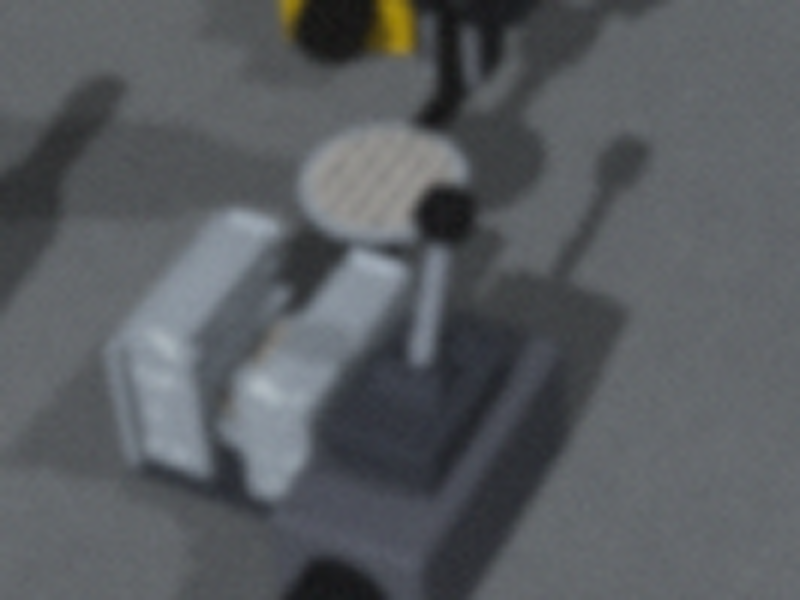

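Emit:
apply_moves:
  deltas:
    - [0.001,0.001,0.001,-0.3,-0.1,0.08,-1]
    - [0,0,0,-0.3,0,0,-1]
    - [0,0,0,0,0,0,-1]

```text
time_s: 18.3
tcp_pos: [0.4726, -0.083, 0.1013]
tcp_rot: [[-0.996, 0.094, 0.003], [0.094, 0.996, 0.002], [-0.002, 0.002, -1.0]]
ft_force: [1.0, 0.3, -0.6]
grip_width: 0.154
```

Run:
```python
from h import *
rgo(-100,0,99.8)
```

```text
rack x,y,z mm -117.3 1.0 101.3
t 18.3 tcp [ 0.4726 -0.083   0.1013] yaw 174.62 j [-0.05  0.42  0.18  2.13 -0.14  0.59  1.71] F [ 1.   0.3 -0.6] grip 0.154
turn units [0.0012 0.0015 0.0013] shift units now [-0.865 -0.051  0.076] after turn [-0.865 -0.049  0.074]
```

Emit:
apply_moves:
  deltas:
    - [0,0.001,0.001,-0.05,-0.05,0.12,-1]
    - [0,0,0,0,0,0.05,-1]

```text
time_s: 18.47
tcp_pos: [0.4746, -0.084, 0.0983]
tcp_rot: [[-0.995, 0.095, 0.002], [0.095, 0.995, 0.002], [-0.002, 0.002, -1.0]]
ft_force: [0.5, 0.6, -1.0]
grip_width: 0.149
```

Run:
```python
from h import *
rgo(-100,0,99.8)
```

```text
rack x,y,z mm -115.3 0.1 98.3
t 18.47 tcp [ 0.4746 -0.084   0.0983] yaw 174.55 j [-0.04  0.43  0.18  2.13 -0.14  0.59  1.71] F [ 0.5  0.6 -1. ] grip 0.149
turn units [0.0012 0.0014 0.0005] shift units now [-0.764 -0.007 -0.074] after turn [-0.764 -0.007 -0.076]
```

Emit:
apply_moves:
  deltas:
    - [0,0.001,0,-0.3,0,-0.06,-1]
    - [0,0,0,-0.3,0,0,-1]
    - [0,0,0,-0.3,0,0,-1]

```text
time_s: 18.72
tcp_pos: [0.4922, -0.0858, 0.0991]
tcp_rot: [[-0.995, 0.096, -0.002], [0.096, 0.995, 0.002], [0.002, 0.002, -1.0]]
ft_force: [0.3, -0.4, -1.5]
grip_width: 0.15
```

Run:
```python
from h import *
rgo(-42,0,99.8)
```

```text
rack x,y,z mm -97.6 0.0 99.1
t 18.72 tcp [ 0.4922 -0.0858  0.0991] yaw 174.52 j [-0.04  0.45  0.18  2.09 -0.14  0.61  1.71] F [ 0.3 -0.4 -1.5] grip 0.15
turn units [ 0.0013 -0.0012  0.0002] shift units now [-2.778e+00 -2.000e-03 -4.000e-02] after turn [-2.778e+00 -1.000e-03 -3.500e-02]
```

Emit:
apply_moves:
  deltas:
    - [0,-0.001,0,-0.4,0,-0.03,-1]
    - [0,0,0,-0.4,0,0,-1]
    - [0,0,0,-0.4,0,0,-1]
    - [0,0,0,-0.4,0,0,-1]

```text
time_s: 19.05
tcp_pos: [0.5277, -0.0893, 0.0997]
tcp_rot: [[-0.995, 0.096, 0.0], [0.096, 0.995, 0.002], [-0.0, 0.002, -1.0]]
ft_force: [0.0, -0.8, -1.0]
grip_width: 0.151
```

Run:
```python
from h import *
rgo(-42,0,99.8)
```

```text
rack x,y,z mm -61.8 -0.0 99.7
t 19.05 tcp [ 0.5277 -0.0893  0.0997] yaw 174.52 j [-0.04  0.5   0.18  2.   -0.14  0.65  1.71] F [ 0.  -0.8 -1. ] grip 0.151
turn units [0.0013 0.0002 0.0002] shift units now [-0.992 -0.    -0.003] after turn [-0.992  0.    -0.003]
```

Emit:
apply_moves:
  deltas:
    - [0,0,0,-0.4,0,0,-1]
    - [0,0,0,-0.3,0,0,-1]
    - [0,0,0,-0.2,0,0,-1]
    - [0,0,0,-0.15,0,0,-1]

```text
time_s: 19.38
tcp_pos: [0.5515, -0.0915, 0.0993]
tcp_rot: [[-0.995, 0.095, -0.002], [0.095, 0.995, 0.002], [0.002, 0.002, -1.0]]
ft_force: [-7.9, 0.4, 4.2]
grip_width: 0.155
```

Run:
```python
from h import *
rgo(-38,0,99.8)
```

```text
rack x,y,z mm -38.0 0.0 99.3
t 19.38 tcp [ 0.5515 -0.0915  0.0993] yaw 174.54 j [-0.04  0.53  0.18  1.95 -0.15  0.68  1.71] F [-7.9  0.4  4.2] grip 0.155
turn units [ 0.0012 -0.0012  0.0004] shift units now [ 0.002 -0.002 -0.027] after turn [ 0.002 -0.002 -0.027]
```

Emit:
apply_moves:
  deltas:
    - [0,0,0,-0.15,0,0,-1]
    - [0,0,0,-0.05,0,0.05,-1]

```text
time_s: 19.55
tcp_pos: [0.5515, -0.092, 0.0969]
tcp_rot: [[-0.995, 0.096, -0.012], [0.096, 0.995, 0.003], [0.013, 0.002, -1.0]]
ft_force: [-4.6, -0.6, 5.4]
grip_width: 0.155
```

Run:
```python
from h import *
rgo(-38,0,99)
```

```text
rack x,y,z mm -37.9 -0.5 96.9
t 19.55 tcp [ 0.5515 -0.092   0.0969] yaw 174.49 j [-0.03  0.54  0.18  1.94 -0.15  0.69  1.71] F [-4.6 -0.6  5.4] grip 0.155
turn units [ 0.0012 -0.008  -0.0001] shift units now [ 0.007  0.024 -0.107] after turn [ 0.006  0.024 -0.107]
```

Emit:
apply_moves:
  deltas:
    - [0,-0.008,0,0,0,0,-1]
    - [0,0,0,0,0,0,-0.6]
    - [0,0,0,0,0,0,-0.3]
    - [0,0,0,0,0,0,0]
    - [0,0,0,0,0,0,0]
    - [0,0,0,0,0,0,0]

```text
time_s: 20.05
tcp_pos: [0.5527, -0.0922, 0.0975]
tcp_rot: [[-0.995, 0.096, 0.005], [0.096, 0.995, 0.001], [-0.005, 0.002, -1.0]]
ft_force: [0.4, 0.6, -0.8]
grip_width: 0.503
```

Run:
```python
from h import *
rgo(-38,0,99)
c,im=snap('wrist','w10')
```

```text
rack x,y,z mm -36.7 -0.5 97.5
t 20.05 tcp [ 0.5527 -0.0922  0.0975] yaw 174.48 j [-0.03  0.53  0.18  1.95 -0.15  0.67  1.71] F [ 0.4  0.6 -0.8] grip 0.503
turn units [ 0.0012  0.003  -0.0003] shift units now [ 0.065  0.027 -0.074] after turn [ 0.065  0.027 -0.074]
```

View pics/w10.png

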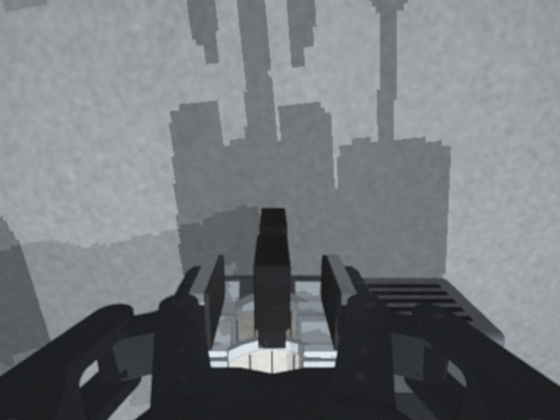

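Emit:
apply_moves:
  deltas:
    - [0,0.002,0,0,0,-0.5,0]
    - [0,0,0,0,0,-1,0]
    - [0,0,0,0.2,0,-1,0]
    - [0,0,0,0.3,0,-1,0]
    - [0,0,0,0.4,0,-1,0]
    - [0,0,0,0.4,0,-1,0]
    - [0,0,0,0.4,0,-1,0]
    - [0,0,0,0,0,0,0]

```text
time_s: 20.77
tcp_pos: [0.518, -0.0892, 0.2371]
tcp_rot: [[-0.995, 0.096, 0.002], [0.096, 0.995, 0.002], [-0.001, 0.002, -1.0]]
ft_force: [-0.3, -0.3, 0.0]
grip_width: 0.503
```

Run:
```python
from h import *
rgo(-64,0,250)
c,im=snap('wrist','w11')
c2,im2=snap('scene','s4')
cv2.imwrite('pics/s4c.png',cv2.resize(im2[190:310,160:320],(800,600),interpolation=cv2.INTER_CUBIC))
```

```text
rack x,y,z mm -71.6 -0.8 237.1
t 20.77 tcp [ 0.518  -0.0892  0.2371] yaw 174.48 j [-0.08  0.28  0.22  1.94 -0.08  0.93  1.65] F [-0.3 -0.3  0. ] grip 0.503
turn units [ 0.0011  0.0009 -0.0002] shift units now [-0.379  0.042 -0.643] after turn [-0.378  0.041 -0.644]
```

View pics/w11.png

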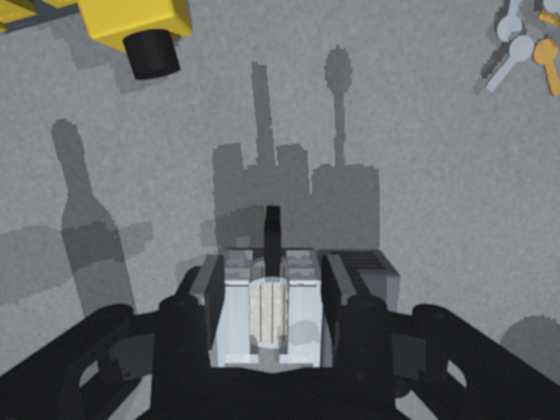

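View pics/s4c.png

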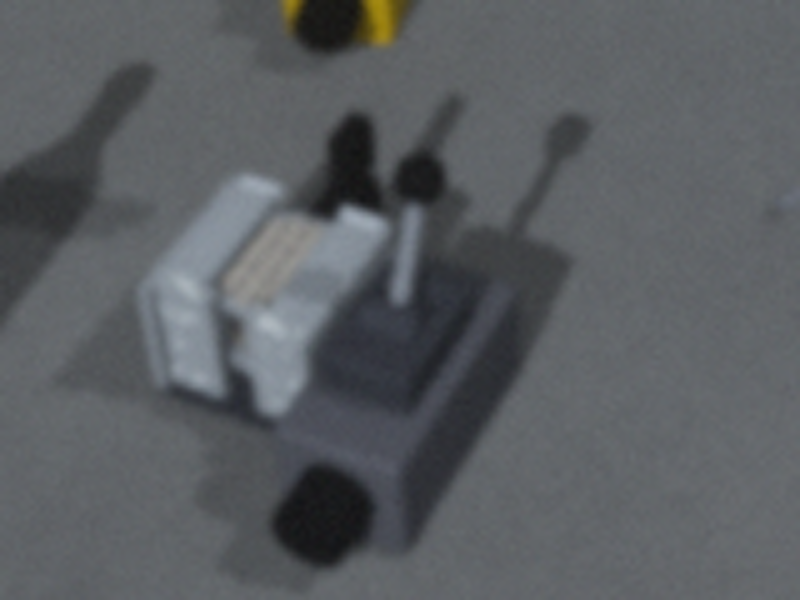

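Emit:
apply_moves:
  deltas:
    - [0,0,0,0,0.8,0,-1]
    - [0,0,0,0,1,0,-1]
    - [0,0,0,0,1,0,-1]
    - [0,0,0,-0.2,1,0.2,-1]
    - [0,0,0,-0.4,0.6,0.6,-1]
    - [0,0,0,-0.4,0,0.9,-1]
    - [0,0,0,-0.4,0,0.9,-1]
    - [0,0,0,-0.2,0,0.6,-1]
    - [0,0,0,0,0,0,-1]

```text
time_s: 21.62
tcp_pos: [0.5573, 0.0005, 0.1597]
tcp_rot: [[-0.995, 0.096, -0.013], [0.096, 0.995, 0.001], [0.013, 0.0, -1.0]]
ft_force: [-0.1, -1.0, 0.1]
grip_width: -0.001
```

Run:
```python
from h import *
rgo(-20,87,166)
c,im=snap('wrist','w12')
```

```text
rack x,y,z mm -41.0 92.1 159.7
t 21.62 tcp [5.573e-01 5.000e-04 1.597e-01] yaw 174.5 j [-0.19  0.44  0.16  1.91 -0.1   0.81  1.5 ] F [-0.1 -1.   0.1] grip -0.001
turn units [ 0.    -0.008  0.   ] shift units now [-1.046 -0.257 -0.329] after turn [-1.05  -0.257 -0.316]
```

View pics/w12.png

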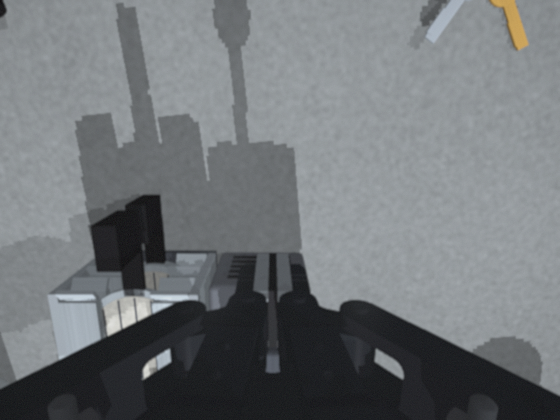

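Emit:
apply_moves:
  deltas:
    - [0,-0.008,0,-0.4,-0.25,-0.3,-1]
    - [0,0,0,-0.5,0,0,-1]
    - [0,0,0,-0.5,0,0,-1]
    - [0,0,0,-0.3,0,0,-1]
    - [0,0,0,-0.3,0,0,-1]

```text
time_s: 22.08
tcp_pos: [0.6, -0.0104, 0.1695]
tcp_rot: [[-0.995, 0.097, 0.004], [0.097, 0.995, -0.0], [-0.004, 0.0, -1.0]]
ft_force: [-0.5, -0.3, -0.3]
grip_width: -0.001
```

Run:
```python
from h import *
rgo(20,87,166)
```

```text
rack x,y,z mm 2.5 85.4 169.5
t 22.08 tcp [ 0.6    -0.0104  0.1695] yaw 174.41 j [-0.17  0.48  0.17  1.81 -0.1   0.85  1.52] F [-0.5 -0.3 -0.3] grip -0.001
turn units [ 0.0001  0.0024 -0.001 ] shift units now [-0.873  0.082  0.178] after turn [-0.873  0.08   0.175]
```

Emit:
apply_moves:
  deltas:
    - [0,0.002,0,-0.3,0.05,0.15,-1]
    - [0,0,0,-0.4,0,0,-1]
    - [0,0,0,-0.4,0,0,-1]
    - [0,0,0,-0.4,0,0,-1]

```text
time_s: 22.42
tcp_pos: [0.6325, -0.013, 0.168]
tcp_rot: [[-0.995, 0.098, 0.0], [0.098, 0.995, 0.001], [-0.0, 0.001, -1.0]]
ft_force: [-1.6, 0.6, 0.8]
grip_width: -0.003
```

Run:
```python
from h import *
rgo(80,87,166)
```

```text
rack x,y,z mm 35.1 86.0 168.0
t 22.42 tcp [ 0.6325 -0.013   0.168 ] yaw 174.37 j [-0.16  0.53  0.17  1.73 -0.11  0.89  1.53] F [-1.6  0.6  0.8] grip -0.003
turn units [ 0.0004  0.0002 -0.0015] shift units now [-2.246  0.056  0.099] after turn [-2.246  0.05   0.098]
```

Lever is being pushed (about 1.6 N).

Emit:
apply_moves:
  deltas:
    - [0,0,0,-0.4,0.05,0.1,-1]
    - [0,0,0,-0.4,0,0,-1]
    - [0,0,0,-0.4,0,0,-1]
    - [0,0,0,-0.4,0,0.1,-1]

```text
time_s: 22.75
tcp_pos: [0.6682, -0.0153, 0.1638]
tcp_rot: [[-0.995, 0.098, 0.001], [0.098, 0.995, 0.001], [-0.001, 0.001, -1.0]]
ft_force: [-0.6, -1.2, 0.6]
grip_width: 0.001
```

Run:
```python
from h import *
rgo(80,87,162)
```

```text
rack x,y,z mm 70.9 87.1 163.8
t 22.75 tcp [ 0.6682 -0.0153  0.1638] yaw 174.38 j [-0.15  0.59  0.17  1.64 -0.12  0.92  1.54] F [-0.6 -1.2  0.6] grip 0.001
turn units [ 0.0004  0.0005 -0.0013] shift units now [-0.457 -0.005  0.089] after turn [-0.457 -0.006  0.089]
```

Emit:
apply_moves:
  deltas:
    - [0,0,0,-0.25,0,0.05,-1]
    - [0,0,0,-0.2,0,0,-1]
    - [0,0,0,-0.15,0,0,-1]
    - [0,0,0,-0.15,0,0,-1]

```text
time_s: 23.08
tcp_pos: [0.6792, -0.0164, 0.161]
tcp_rot: [[-0.995, 0.098, -0.017], [0.098, 0.995, 0.002], [0.017, 0.0, -1.0]]
ft_force: [-15.2, 1.4, 13.5]
grip_width: 0.0
```

Run:
```python
from h import *
rgo(86,87,162)
```

```text
rack x,y,z mm 82.0 87.1 161.0
t 23.08 tcp [ 0.6792 -0.0164  0.161 ] yaw 174.37 j [-0.14  0.62  0.17  1.59 -0.12  0.95  1.54] F [-15.2   1.4  13.5] grip 0.0
turn units [ 0.0002 -0.0109 -0.0014] shift units now [-0.201 -0.005 -0.056] after turn [-0.202 -0.005 -0.052]
```

Emit:
apply_moves:
  deltas:
    - [0,-0.005,0,0.4,0,0,-1]
    - [0,-0.005,0,1,0,0,-1]
    - [0,0,0,1,0,-0.5,-1]
    - [0,0,0,1,0,-1,-1]
    - [0,0,0,1,0,-1,-1]
    - [0,0,0,1,0,-1,-1]
    - [0,0,0,1,0,-1,-1]
    - [0,0,0,1,0,-1,-1]
    - [0,0,0,0,0,0,-1]

```text
time_s: 23.83
tcp_pos: [0.5273, -0.0015, 0.2738]
tcp_rot: [[-0.995, 0.098, -0.002], [0.098, 0.995, 0.0], [0.002, -0.0, -1.0]]
ft_force: [-0.4, -1.5, -0.4]
grip_width: 0.007
```

Run:
```python
from h import *
rgo(-60,87,250)
c,im=snap('wrist','w13')
c2,im2=snap('scene','s5'); c3,im3=snap('top','t5')
cv2.imwrite('pics/f5.png',np.vstack([np.hstack([cv2.resize(im2[190:310,160:320],(400,300),interpolation=cv2.INTER_CUBIC),cv2.resize(im3[100:190,270:390],(400,300),interpolation=cv2.INTER_CUBIC)]),np.hstack([cv2.resize(im,(400,300)),cv2.resize(im3,(400,300))])]))
# tip from scene+top: black ball
print('pred scene',proj(c2,np.r_[O+EX*.104+EY*.087,.154]),'top',proj(c3,np.r_[O+EX*.104+EY*.087,.154]))
```

```text
rack x,y,z mm -70.7 87.3 273.8
t 23.83 tcp [ 0.5273 -0.0015  0.2738] yaw 174.36 j [-0.22  0.24  0.18  1.89 -0.05  1.02  1.46] F [-0.4 -1.5 -0.4] grip 0.007
turn units [-0.     -0.0014 -0.0015] shift units now [-0.539 -0.016  1.189] after turn [-0.536 -0.017  1.191]
pred scene [[230.89037461 245.42082025]] top [[298.02409399 123.39298918]]
```

View pics/f5.png

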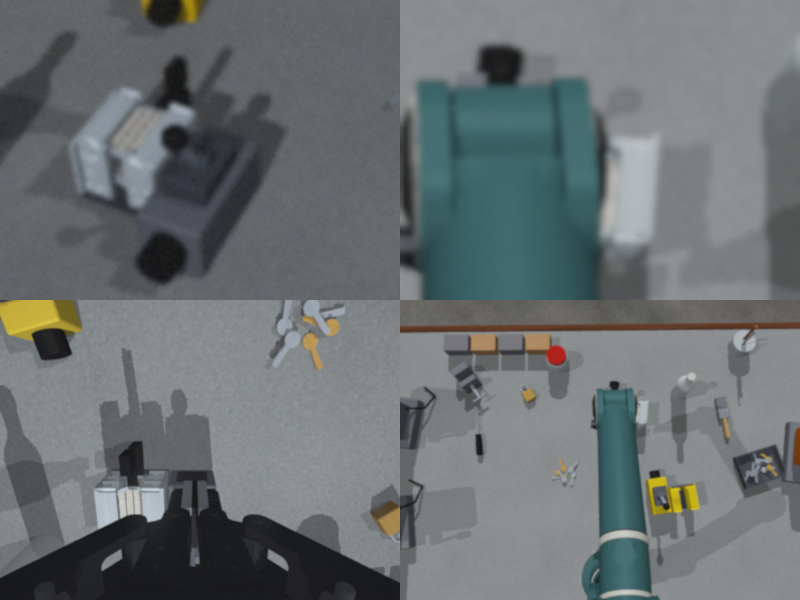

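Emit:
apply_moves:
  deltas:
    - [0,0,0,0,1,0,-1]
    - [0,0,0,0,1,0,-1]
    - [0,0,0,0,1,0,-1]
    - [0,0,0,0,1,0,-1]
    - [0,0,0,0,1,0,-1]
    - [0,0,0,0,1,0,-1]
    - [0,0,0,0,1,0,-1]
    - [0,0,0,0,1,0,-1]
    - [0,0,0,0,1,0,-1]
    - [0,0,0,0,1,0,-1]
    - [0,0,0,0,0,0,-1]

```text
time_s: 24.9
tcp_pos: [0.5555, 0.2033, 0.2511]
tcp_rot: [[-0.994, 0.107, -0.024], [0.108, 0.994, -0.009], [0.023, -0.012, -1.0]]
ft_force: [-0.3, 1.3, 0.7]
grip_width: -0.0
```

Run:
```python
from h import *
rgo(-60,287,250)
c3,im3=snap('top','t6'); c2,im2=snap('scene','s6')
cv2.imwrite('pics/f6.png',np.hstack([cv2.resize(im3[110:200,280:370],(400,400),interpolation=cv2.INTER_CUBIC),cv2.resize(im2[200:290,190:280],(400,400),interpolation=cv2.INTER_CUBIC)]))
f=lambda x,y,z:np.r_[O+EX*x+EY*y,z]
P=proj(c3,[f(-.052,0,.098),f(-.024,0,.098),f(.04,0,.068)]); print('pred block end, block inner, disc centre', ((P-[280,110])*400/90).round(0))
```

```text
rack x,y,z mm -62.3 293.8 251.1
t 24.9 tcp [0.5555 0.2033 0.2511] yaw 173.82 j [-0.48  0.39  0.09  1.74 -0.04  1.04  1.09] F [-0.3  1.3  0.7] grip -0.0
turn units [-0.0075 -0.0147 -0.0075] shift units now [-0.119 -0.34   0.056] after turn [-0.114 -0.342  0.055]
pred block end, block inner, disc centre [[199. 350.]
 [202. 304.]
 [205. 212.]]
```

View pics/f6.png

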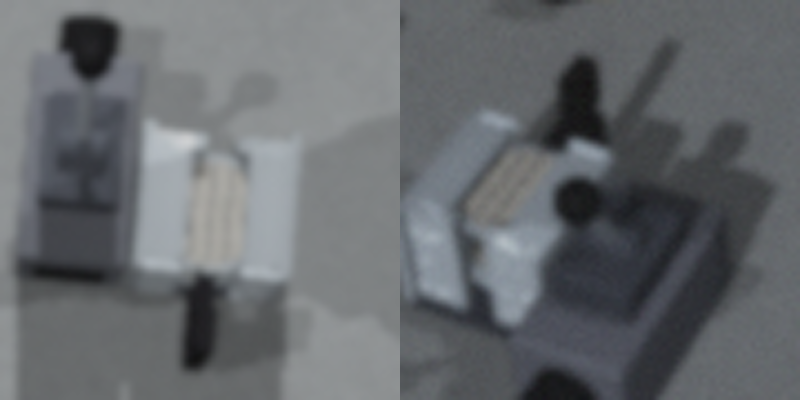

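Run:
```python
from cell import env
print(env.finish_job())
```

```text
the job is handed in; nothing more can be done
None
```

The job is done and handed in at about 25 s. I slid the thick disc into the low slot and released it. I then did the same with the thin disc in the high slot, and last pushed the clamp lever right over.

**What the last checks showed**
- **Thick disc:** I felt the stop posts at rack x -38.2 mm for the grip, against -38 mm expected. Working from the tool height, the underside lay at about 20.4 mm, against 20 mm.
- **Thin disc:** the stop contact came at -38.0 mm, and the disc settled on its ledges. In the last top view the disc lies at the back of the rack with its grip straight out of the mouth.
- **Clamp lever:** it met its end stop with about 15 N on the tool. In the scene view the ball sits within 1 pixel of where "right over" should be, at about (230, 245).
- **Other things:** I did not touch any of the bystanders. They look unmoved in the final pictures, but I did not measure them.

No check failed. Telling thick from thin by apparent diameter alone was only weakly decisive, so I relied on the rim and shadow sizes, which agreed. The thin disc's tool height read about 0.6 to 1.2 mm below my estimate when it touched the slot floor. I put that down to the tool tilting slightly as it pushed.

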